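# Make up two spare-parts orders at the shop counter

### The arm

A 6-joint arm with a two-finger parallel gripper is mounted at the origin on the work surface. World frame = base frame: x ahead of the robot, y to its left, z up, the work surface at z = 0. Lengths are in m, angles in degrees, forces in N, time in s.
With the tool pointing down it reaches from about 0.25 to 0.775 m from the base axis. Payload 4 kg.
Tool frame: the origin (TCP) lies at the very end of the fingers, on their centre line; the grasp point (between the pads) lies 19 mm behind it; z points along the fingers, y is the direction in which the jaws open and shut (so a half turn about z gives the same grasp; the last joint's range is limited). The gripper opens to 94 mm and grips with 3 to 60 N. Pads are 16 mm wide; open, the fingers measure 119 mm over their backs; the gripper's body (75 mm by 177 mm) begins 78 mm behind the grasp point.
Start: joints at [-77.584, 4.996, 78.535, -0, 96.463, -5.907], TCP at [0.173, -0.522, 0.184] pointing down, gripper open.
Joint ranges: [-177.83, 177.83], [-43.37, 116.18], [15.69, 146.23], [-61.86, 241.86], [9.47, 152.12], [-147.06, 147.06]. Speed limits (degrees/s): [159.86, 159.86, 180, 180, 180, 180].

### API

Orientations are given as a 3x3 rotation matrix whose columns are the frame's x, y, z axes.
In Python, from rig import sense, snapshot, workorder, nets gives the robot as it stands.
- The arm moves only by the tool carry_out, never from a script. Its argument "series" is a list of rows, each a list of 7 numbers: the gripper command: -1 is fully open, 1 is shut, values between are in proportion, then the shift along the tool's x, y, z in mm, then the turn, a rotation vector about the tool's x, y, z in degrees. In form: [[grip, tx, ty, tz, ax, ay, az], ...]. A call has 1 to 12 rows; each row shifts and turns the commanded pose from where the row before left it, along the tool's axes as they then stand; what a row does not reach is not made up. A row lasts 1/8 s, in which the tool goes at most 62.5 mm and 10.7 degrees, less where a joint would pass 70% of its speed; a pose out of reach is approached as far as the arm can. A call with a gripper value outside its range is refused whole. The fingers move at their own pace and stop on an object; "squeeze" is the grip in N (left out, the last holds). Time passes only in rows, so rows that do not move let the fingers close. It gives the time, the measured TCP pose, the force and the opening at its end, in the units of the state.
- sense(): the state, without advancing time (a new reading comes with each control period).
- snapshot(name): name is "scene" or "top" or "wrist"; returns a dict with "image" (420x560x3 uint8, blue, green, red), "mtx" (3x3 intrinsics, pixels), "R" (3x3) and "t" (3): a world point X has camera coordinates R X + t. Camera axes: x right, y down, z forward; pixel columns grow to the right and rows downward; lengths in m; the calibration is good to about 2 mm. A picture is of the moment at which its call begins. There is no depth.
- workorder.job_done(): hands the job in, once; it reports no verdict.
Trained networks look in a picture, given as the dict that the camera call returned (one of the last four; its "shot" number tells which), for a name from the list of things; names that differ only in an ending like _2 or _b are one class to them, and where a whole thing is asked for, a point or a joint stands for the part that bears it (a point fixed in the world has none). Each returns a list of dicts, best first, with "conf" (0 to 1); they miss things now and then, are a little off and sometimes report something else, mostly with a low value. They report only what shows in the picture. A call takes as long as a camera call.
- nets.boxes_of(picture, name): "location" ([x, y, z] in m, in world coordinates, good to about 4 mm: the middle of the surface that is visible of it).
- nets.regions_of(picture, name): "pixels" (420x560 bool, what is visible of it).
- nets.spot_point(picture, name): "location" ([x, y, z] in m, in world coordinates, good to about 4 mm: a listed point, or the origin of a listed thing).
The state is a dict: "t": time; "joint_pos": joint angles; "joint_velocities": joint speeds; "effort": joint torques, N m; "position": TCP position; "tool_rot": TCP orientation; "wrist_force": force on the tool from outside, world axes, zero at the start; "wrist_torque": the same for the moment, N m; "gripper_width": finger opening in m.
Only numpy, scipy, OpenCV 4.12 (cv2) and the standard library are available. Lean on these libraries where they do the work, as an engineer would, in place of code of your own. Each camera call takes 0.05 s, during which the arm holds its last target.

### The job

Make up the two orders, one part to each pocket, standing flat on the tray floor the right way up: the blue tray gets the orange-headed T-slot stop and the bearing with the red seal, the yellow tray gets the white pulley and the orange carton (either pocket of its tray will do). The stop sits in the aluminium display rail: slide it along the slot to the open end and lift it out there. Leave the blue-sealed bearing and the black pulley where they are.

Things in the scene. Friction and masses are not known exactly. Their poses are not given: they have to be found in the camera images.
- blue_tray: Blue order tray, fixed, 90 mm (its x) by 160 mm (its y); floor 4 mm thick, rim 4 mm thick with its top 10 mm above the counter. A 4 mm divider as high as the rim, at y = 0, makes two equal pockets, 82 mm in x by 74 mm in y, centred at x = 0, y = +39 and -39 mm. Origin: centre of the underside, on the counter; z up
- yellow_tray: Yellow order tray, fixed, 90 mm (its x) by 160 mm (its y); floor 4 mm thick, rim 4 mm thick with its top 10 mm above the counter. A 4 mm divider as high as the rim, at y = 0, makes two equal pockets, 82 mm in x by 74 mm in y, centred at x = 0, y = +39 and -39 mm. Origin: centre of the underside, on the counter; z up
- rail: Aluminium T-slot rail, fixed, 48 mm wide (x), 220 long (y, the slot), 19 high. Origin: centre of underside, z up. Base plate 5 mm thick throughout. y -60 to +100 mm: channel 28 wide, 9 high above the base, under lips 14 apart. +y end: black cap. y -110 to -60: open end, bare plate, no sides or lips; a stop with its origin at y about -90 mm is free there and lifts straight up
- stop: T-slot stop, 140 g, 46 mm high: steel foot 24 (x) by 34 (y) by 7 mm high, neck 10 by 24, orange head 26 (x) by 30 (y) from 16 to 46 mm up, dark disc on top. Origin: centre of underside, z up. Starts in the rail, axes along the rail's, foot on the base plate under the lips, origin at rail y 0 to +60 mm; slides freely, 2 mm play sideways and up. Belongs in the blue tray
- red_bearing: ball bearing lying flat on the counter, a steel disc 52 mm in diameter and 22 mm high, with a red seal ring and a black bore on its top face; 200 g. Origin: centre of underside; z up, its axis. Belongs in the blue tray
- white_pulley: White plastic flanged idler pulley standing on the counter with its axis upright, 46 mm in diameter over its two flanges (each 5 mm thick, at the bottom and the top; 36 mm in diameter between them), 28 mm high, steel hub on top; 70 g. Origin: centre of underside; z up, its axis. Belongs in the yellow tray
- carton: Small closed orange carton with a pale band, 36 mm (its x) by 56 mm (its y) and 32 mm high, about 120 g, rigid. Origin: centre of its underside; z up. Belongs in the yellow tray
- blue_bearing: ball bearing lying flat on the counter, a steel disc 52 mm in diameter and 22 mm high, with a blue seal ring and a black bore on its top face; 200 g. Origin: centre of underside; z up, its axis. Not ordered: stays where it is
- black_pulley: Black plastic flanged idler pulley standing on the counter with its axis upright, 46 mm in diameter over its two flanges (each 5 mm thick, at the bottom and the top; 36 mm in diameter between them), 28 mm high, steel hub on top; 70 g. Origin: centre of underside; z up, its axis. Not ordered: stays where it is

How it is judged:
By the outcome, as a careful person would: the job done as asked, in the order asked, and still so for the second after the job is handed in, with the robot touching nothing.
It also fails if it takes over 96 s, if anything falls off the work surface, if the arm or the gripper's body presses on something with over 40 N, if the wrist force passes 120 N, or if a joint passes its speed limit or range.

## Working session

There is one attempt and no reset: what is moved stays moved. The work goes in short steps, Python scripts to look and compute and a tool call to move; the robot and the scene stay as the last step left them, time stands still between calls to the robot, and variables do not carry over. Pictures are saved under pics/ and viewed, and the job is handed in when it is done.

Besides the shell and the picture viewer there is one more tool, called after "Request:" in YAML: its name, and indented under it one key for each argument. carry_out: Moves the arm, as the interface text tells. Its arguments: {"type":"object","properties":{"series":{"type":"array"},"squeeze":{"type":"number"}},"required":["series"]}

```bash
ls; mkdir -p pics
python3 - <<'E'
from rig import sense, snapshot, workorder, nets
import cv2
s=sense()
print({k:s[k] for k in ('t','position','tool_rot','gripper_width','wrist_force')})
for n in ("top","scene"):
    p=snapshot(n); cv2.imwrite(f"pics/{n}0.png",p["image"]); print(n,p["mtx"],p["R"],p["t"])
    for o in ["blue_tray","yellow_tray","rail","stop","red_bearing","white_pulley","carton","blue_bearing","black_pulley"]:
        print(o,[(r['conf'],[round(float(v),4) for v in r['location']]) for r in nets.spot_point(p,o)][:3])
E
```

```text
pics
{'t': 0.0, 'position': array([ 0.17277696, -0.52154362,  0.18304328]), 'tool_rot': array([[ 9.49310248e-01,  3.14340372e-01, -4.29239818e-04],
       [ 3.14340562e-01, -9.49307943e-01,  2.10708592e-03],
       [ 2.54861402e-04, -2.13520574e-03, -9.99997688e-01]]), 'gripper_width': 0.09410310959504951, 'wrist_force': array([0.23575816, 0.52647209, 0.24811298])}
top [[438.79447262   0.         281.95596471]
 [  0.         438.79447262 213.30195518]
 [  0.           0.           1.        ]] [[ 0.02715085 -0.99962954 -0.00190263]
 [-0.97958327 -0.02622701 -0.19932075]
 [ 0.19919701  0.00727551 -0.97993246]] [-0.00628895  0.53933606  0.97049383]
blue_tray [(0.81, [0.5105, 0.3288, 0.0003]), (0.22, [0.4477, -0.1014, 0.0012])]
yellow_tray [(0.59, [0.6526, 0.0167, -0.0018])]
rail [(0.71, [0.4952, -0.3058, 0.0024])]
stop [(0.72, [0.5012, -0.2423, 0.0082])]
red_bearing [(0.56, [0.652, -0.2103, -0.0014])]
white_pulley [(0.78, [0.6622, 0.2181, -0.0028]), (0.67, [0.5031, -0.2404, 0.0065])]
carton [(0.95, [0.4721, 0.1076, -0.0018])]
blue_bearing [(0.87, [0.4456, -0.0982, 0.0021])]
black_pulley [(0.57, [0.439, 0.0021, -0.0017])]
scene [[393.63733833   0.         286.51629241]
 [  0.         393.63733833 207.86071091]
 [  0.           0.           1.        ]] [[-0.29322477  0.95603     0.0050873 ]
 [ 0.82108951  0.25455567 -0.51089473]
 [-0.48972568 -0.14562986 -0.85962823]] [ 0.15229287 -0.4431353   1.06053545]
blue_tray [(0.79, [0.5066, 0.3291, -0.0043])]
yellow_tray [(0.58, [0.6477, 0.0199, 0.0011])]
rail [(0.69, [0.4974, -0.3027, 0.0031])]
stop [(0.65, [0.4973, -0.2396, 0.0012])]
red_bearing []
white_pulley [(0.67, [0.659, 0.2168, 0.004])]
carton [(0.62, [0.4667, 0.1083, 0.0005])]
blue_bearing [(0.76, [0.4456, -0.1004, -0.0012])]
black_pulley [(0.83, [0.4356, 0.0011, -0.0017])]
```

View pics/top0.png

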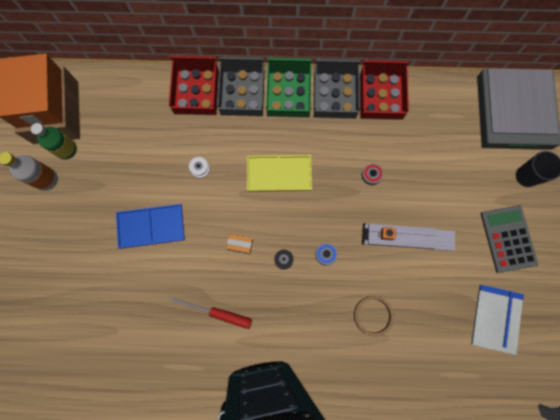

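View pics/scene0.png

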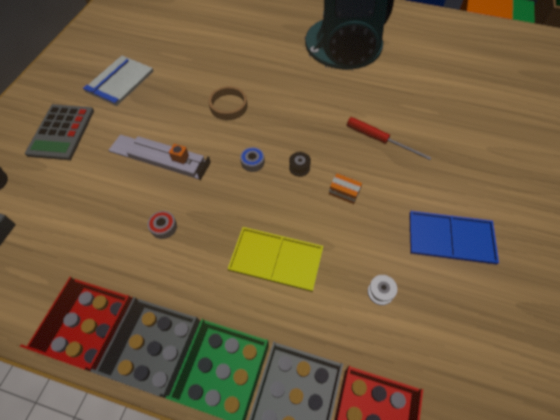

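```bash
cat > h.py <<'E'
import numpy as np, cv2
from rig import sense, snapshot, workorder, nets
H={"blue_tray":.010,"yellow_tray":.010,"rail":.019,"stop":.051,"red_bearing":.022,"white_pulley":.028,"carton":.032,"blue_bearing":.022,"black_pulley":.028}
def toplane(p,uv,z):
    K,R,t=p["mtx"],p["R"],p["t"]; uv=np.atleast_2d(uv).astype(float)
    d=np.linalg.solve(K,np.c_[uv,np.ones(len(uv))].T); d=R.T@d; c=-R.T@t
    s=(z-c[2])/d[2]; return (c[:,None]+d*s).T[:,:2]
def proj(p,X):
    q=(p["R"]@np.atleast_2d(X).T+p["t"][:,None]); q=p["mtx"]@q; return (q[:2]/q[2]).T
def prism(kind,x,y,a):
    """list of convex vertex sets (world) making up the silhouette"""
    c,s=np.cos(a),np.sin(a)
    def box(wx,wy,z0,z1,cy=0):
        v=np.array([[i*wx/2,cy+j*wy/2,z] for i in(-1,1) for j in(-1,1) for z in(z0,z1)])
        return np.c_[x+c*v[:,0]-s*v[:,1],y+s*v[:,0]+c*v[:,1],v[:,2]]
    def cyl(d,z0,z1):
        th=np.linspace(0,2*np.pi,48,endpoint=False)
        return np.array([[x+d/2*np.cos(k),y+d/2*np.sin(k),z] for k in th for z in(z0,z1)])
    if 'tray' in kind: return [box(.09,.16,0,.01)]
    if kind=='rail': return [box(.048,.17,0,.019,.025),box(.048,.22,0,.005)]
    if kind=='stop': return [box(.026,.030,.021,.051)]
    if 'bearing' in kind: return [cyl(.052,0,.022)]
    if 'pulley' in kind: return [cyl(.046,0,.028)]
    if kind=='carton': return [box(.036,.056,0,.032)]
def render(p,kind,pose,S=4):
    m=np.zeros((420*S,560*S),np.uint8)
    for V in prism(kind,*pose):
        uv=(proj(p,V)+.5)*S-.5
        cv2.fillConvexPoly(m,cv2.convexHull(np.round(uv).astype(np.int32)),255)
    return cv2.resize(m,(560,420),interpolation=cv2.INTER_AREA)/255.
def fit(p,kind,pose,mask):
    from scipy.optimize import minimize
    M=cv2.GaussianBlur(mask.astype(np.float32),(0,0),1)
    def f(q):
        r=render(p,kind,(q[0]/1000,q[1]/1000,np.radians(q[2])))
        return float(((cv2.GaussianBlur(r.astype(np.float32),(0,0),1)-M)**2).sum())
    q0=np.array([pose[0]*1000,pose[1]*1000,np.degrees(pose[2])])
    sim=np.array([q0,q0+[5,0,0],q0+[0,5,0],q0+[0,0,8]])
    r=minimize(f,q0,method='Nelder-Mead',options=dict(initial_simplex=sim,xatol=.05,fatol=.05,maxiter=200))
    return r.x,r.fun,mask.sum()
E
python3 - <<'E'
from h import *
init={"blue_tray":(.51,.329,5),"yellow_tray":(.65,.018,0),"rail":(.496,-.304,-5),"stop":(.499,-.241,-5),"red_bearing":(.652,-.21,0),"white_pulley":(.66,.217,0),"carton":(.47,.108,-5),"blue_bearing":(.4456,-.099,0),"black_pulley":(.437,.0015,0)}
for n in ("top","scene"):
    p=snapshot(n)
    for o,i in init.items():
        best=None
        for r in nets.regions_of(p,o)[:3]:
            q,f,a=fit(p,o,(i[0],i[1],np.radians(i[2])),r["pixels"])
            if best is None or f/a<best[1]/best[2]: best=(q,f,a,r['conf'])
        if best: print(n,o,np.round(best[0],1),"res %.1f area %d conf %.2f"%best[1:])
        else: print(n,o,None)
E
```

```text
top blue_tray [509.4 330.1   9.2] res 6.0 area 2477 conf 0.85
top yellow_tray [652.5  19.8   3. ] res 18.2 area 2275 conf 0.66
top rail [ 498.5 -296.7   -2.9] res 162.2 area 1799 conf 0.78
top stop [ 501.6 -239.6   -5.9] res 3.4 area 198 conf 0.54
top red_bearing [ 653.9 -209.5    3.5] res 10.6 area 354 conf 0.62
top white_pulley [658.1 218.2   3.2] res 1.2 area 337 conf 0.86
top carton [470.6 109.8  -7.6] res 8.3 area 376 conf 0.63
top blue_bearing [451.6 -98.1  -4.7] res 3.4 area 388 conf 0.74
top black_pulley [435.3   2.2   2.5] res 0.6 area 325 conf 0.60
scene blue_tray [507.  330.1   9.1] res 4.8 area 3778 conf 0.97
scene yellow_tray None
scene rail [ 496.4 -299.1   -3.4] res 242.2 area 1957 conf 0.75
scene stop [ 498.4 -240.9    1.4] res 13.1 area 344 conf 0.60
scene red_bearing [ 651.  -212.1    4.2] res 4.1 area 651 conf 0.88
scene white_pulley [656.2 217.1   3.9] res 8.8 area 653 conf 0.90
scene carton [466.  108.1  -8.7] res 2.0 area 687 conf 0.92
scene blue_bearing [447.6 -99.    0.8] res 3.9 area 511 conf 0.92
scene black_pulley [432.5   1.3   4.1] res 5.3 area 443 conf 0.61
```

```bash
cat >> h.py <<'E'
def plan(tgts,g,step=50,turn=9):
    """tgts: list of (x,y,z mm, tool-x yaw deg). prints rows"""
    from scipy.spatial.transform import Rotation as Ro
    s=sense(); P=np.array(s["position"])*1000; R=np.array(s["tool_rot"])
    for x,y,z,psi in tgts:
        a=np.radians(psi); Rt=np.array([[np.cos(a),np.sin(a),0],[np.sin(a),-np.cos(a),0],[0,0,-1]])
        T=np.array([x,y,z]); rv=Ro.from_matrix(R.T@Rt).as_rotvec(degrees=True)
        n=max(1,int(np.ceil(max(np.linalg.norm(T-P)/step,np.linalg.norm(rv)/turn))))
        for k in range(n):
            d=R.T@((T-P)/(n-k)); rv=Ro.from_matrix(R.T@Rt).as_rotvec(degrees=True)/(n-k)
            d=np.round(d,1); rv=np.round(rv,2)
            print([g]+[float(v)+0 for v in d]+[float(v)+0 for v in rv])
            P=P+R@d; R=R@Ro.from_rotvec(rv,degrees=True).as_matrix()
        print('--',np.round(P,1))
E
python3 - <<'E'
from h import *
plan([(460,-300,260,-3)],-1)
E
```

```text
[-1, 42.8, -15.1, -9.5, 0.0, 0.0, 2.67]
[-1, 42.0, -17.1, -9.5, 0.0, 0.0, 2.66]
[-1, 41.2, -19.0, -9.5, 0.0, 0.0, 2.67]
[-1, 40.3, -20.9, -9.5, 0.0, 0.0, 2.66]
[-1, 39.3, -22.7, -9.5, 0.0, 0.0, 2.67]
[-1, 38.2, -24.5, -9.4, 0.0, 0.0, 2.66]
[-1, 37.0, -26.3, -9.5, 0.0, 0.0, 2.67]
[-1, 35.7, -27.9, -9.4, 0.01, 0.0, 2.66]
-- [ 460. -300.  260.]
```

Request:
carry_out:
  series:
    - [-1,43,-15,-9.5,0,0,2.7]
    - [-1,42,-17,-9.5,0,0,2.7]
    - [-1,41,-19,-9.5,0,0,2.7]
    - [-1,40,-21,-9.5,0,0,2.7]
    - [-1,39,-23,-9.5,0,0,2.7]
    - [-1,38,-24.5,-9.5,0,0,2.7]
    - [-1,37,-26,-9.5,0,0,2.7]
    - [-1,36,-28,-9.5,0,0,2.7]
    - [-1,0,0,0,0,0,0]

```text
t: 3.12
position: [0.4621, -0.299, 0.2609]
tool_rot: [[0.999, -0.052, 0.001], [-0.052, -0.999, -0.001], [0.001, 0.0, -1.0]]
wrist_force: [0.1, -0.3, -0.1]
gripper_width: 0.0942
```

Run:
```python
from h import *
p=snapshot("wrist"); cv2.imwrite("pics/w1.png",p["image"]); print(sense()["position"],-p["R"].T@p["t"],p["R"])
print(proj(p,[[.497,-.30,.019],[.5,-.24,.051],[.497,-.40,.005]]))
```

```text
[ 0.46072277 -0.30009621  0.26033244] [ 0.53803087 -0.30217591  0.46111107] [[-0.05380498 -0.99855     0.00171011]
 [-0.96416341  0.05239754  0.26008348]
 [-0.25979596  0.01234496 -0.96558462]]
[[281.28921836 150.87398291]
 [231.19722274 153.58366144]
 [356.55398141 145.77337917]]
```

View pics/w1.png

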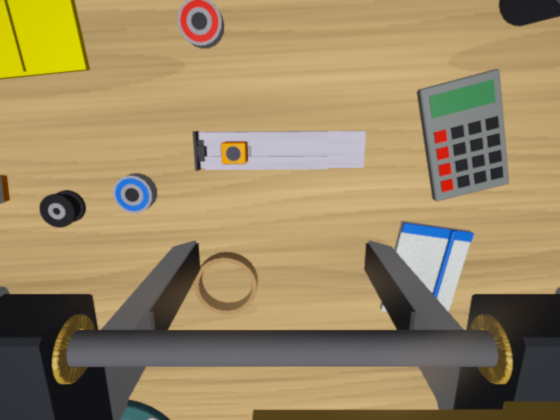

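Run:
```python
from h import *
p=snapshot("wrist")
im=p["image"]
for o,i in {"rail":(.497,-.30,-3),"stop":(.5,-.24,-3),"red_bearing":(.652,-.21,0),"blue_bearing":(.4476,-.099,0)}.items():
    for r in nets.regions_of(p,o)[:2]:
        q,f,a=fit(p,o,(i[0],i[1],np.radians(i[2])),r["pixels"]); print(o,r['conf'],np.round(q,1),round(f,1),a)
sc=im[115:190,180:380]; cv2.imwrite("pics/w1c.png",cv2.resize(sc,None,fx=4,fy=4,interpolation=cv2.INTER_CUBIC))
```

```text
rail 0.88 [ 497.2 -297.8   -2.9] 622.1 5930
stop 0.92 [ 500.9 -243.     1. ] 27.1 582
stop 0.41 [ 498.7 -304.7   81.4] 6384.3 5940
red_bearing 0.85 [ 6.522e+02 -2.116e+02  3.000e-01] 9.9 1877
blue_bearing 0.67 [450.6 -99.1   3. ] 6.3 1421
blue_bearing 0.45 [-22.4 -29.  216. ] 1242.6 1316
```

View pics/w1c.png

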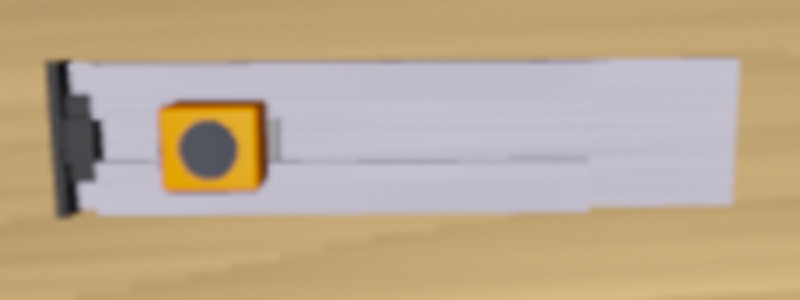

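Run:
```python
from h import *
p=snapshot("wrist")
def w(u,v,z): 
    q=toplane(p,[u/4+180-.375,v/4+115-.375],z)[0]*1000; return np.round(q,1)
for n,u,v,z in [("botL",97,215,19),("botStep",589,211,19),("botStepPlate",589,208,5),("botR",732,205,5),("topR z5",740,58,5),("topR z0",740,58,0),("topL0",75,62,0),("capL bot",60,216,19),("capL top",48,62,0),("slotL",103,160,19),("slotR",589,158,19),("headTL",160,106,51),("headTR",258,103+4,51),("headBL",166,189,51),("headBR",258,189,51),("disc",208,150,51)]:
    print(n,w(u,v,z))
```

```text
botL [ 2986.2 -4716.7]
botStep [3340.  2019.5]
botStepPlate [1212.   264.2]
botR [1231.   743.1]
topR z5 [751.7 768.3]
topR z0 [ 513.4 -414.1]
topL0 [ 525.4 -194.8]
capL bot [ 2969.2 -5224.7]
capL top [ 525.9 -185.9]
slotL [ 2246.6 -4545.2]
slotR [2618.9 2038. ]
headTL [ 3374.6 -9546.6]
headTR [ 3627.4 -5969.4]
headBL [ 6407.  -9652.8]
headBR [ 6614.2 -6237.8]
disc [ 5070.3 -7951.3]
```

Run:
```python
from h import *
p=snapshot("wrist")
def w(u,v,z): 
    q=toplane(p,[u/4+180-.375,v/4+115-.375],z/1000)[0]*1000; return np.round(q,1)
for n,u,v,z in [("botL",97,215,19),("botStep",589,211,19),("botStepPlate",589,208,5),("botR",732,205,5),("topR z5",740,58,5),("topR z0",740,58,0),("topL0",75,62,0),("capL bot",60,216,19),("capL top",48,62,0),("slotL",103,160,19),("slotR",589,158,19),("headTL",160,106,51),("headTR",258,103+4,51),("headBL",166,189,51),("headBR",258,189,51),("disc",208,150,51)]:
    print(n,w(u,v,z))
```

```text
botL [ 477.1 -200.4]
botStep [ 468.7 -360.6]
botStepPlate [ 467.6 -362.4]
botR [ 465.7 -410.4]
topR z5 [ 513.7 -412.9]
topR z0 [ 513.5 -414.1]
topL0 [ 525.5 -194.7]
capL bot [ 477.5 -188.3]
capL top [ 526.  -185.8]
slotL [ 494.7 -204.5]
slotR [ 485.9 -361.1]
headTL [ 512.4 -230.5]
headTR [ 510.4 -259.5]
headBL [ 487.9 -229.7]
headBR [ 486.2 -257.3]
disc [ 498.7 -243.4]
```

Run:
```python
from h import *
plan([(498.7,-243.4,90,-3.05),(498.7,-243.4,25,-3.05)],-0.1)
```

```text
[-0.1, 9.0, -15.1, 42.5, 0.0, 0.01, -0.08]
[-0.1, 9.1, -15.0, 42.5, 0.0, 0.0, -0.08]
[-0.1, 9.0, -15.0, 42.5, 0.0, 0.01, -0.08]
[-0.1, 9.1, -15.0, 42.5, 0.0, 0.0, -0.08]
-- [ 498.7 -243.4   90. ]
[-0.1, 0.0, 0.0, 32.5, 0.0, 0.0, 0.0]
[-0.1, 0.0, 0.0, 32.5, 0.0, 0.0, 0.0]
-- [ 498.7 -243.4   25. ]
```

Request:
carry_out:
  series:
    - [-0.1,9,-15,42.5,0,0,0]
    - [-0.1,9,-15,42.5,0,0,0]
    - [-0.1,9,-15,42.5,0,0,0]
    - [-0.1,9,-15,42.5,0,0,0]
    - [-0.1,0,0,22,0,0,0]
    - [-0.1,0,0,0,0,0,0]
    - [-0.1,0,0,22,0,0,0]
    - [-0.1,0,0,21,0,0,0]
    - [-0.1,0,0,0,0,0,0]
  squeeze: 15

```text
t: 4.65
position: [0.4987, -0.2432, 0.0251]
tool_rot: [[0.998, -0.058, -0.001], [-0.058, -0.998, 0.001], [-0.001, -0.001, -1.0]]
wrist_force: [0.5, -0.1, -0.4]
gripper_width: 0.0517
```

Run:
```python
from h import *
p=snapshot("wrist"); cv2.imwrite("pics/w2.png",p["image"]); print(sense()["position"],sense()["wrist_force"])
```

```text
[ 0.49954367 -0.24360148  0.02624081] [-0.40177175  0.38613959  0.43504122]
```

View pics/w2.png

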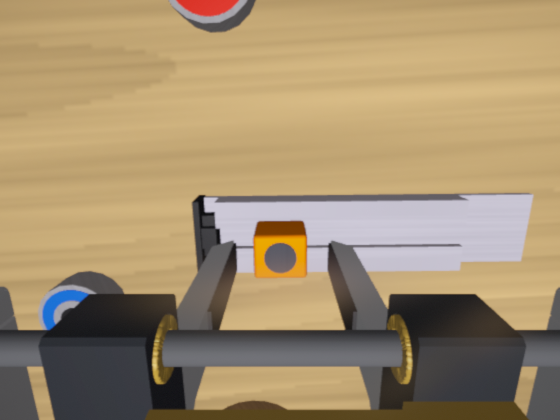

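The head (280, 250) sits between the fingers (tips about 232 and 332). I'm closing the gripper now.

Request:
carry_out:
  series:
    - [1,0,0,0,0,0,0]
    - [1,0,0,0,0,0,0]
    - [1,0,0,0,0,0,0]
    - [1,0,0,0,0,0,0]
    - [1,0,0,0,0,0,0]
  squeeze: 20

```text
t: 5.32
position: [0.5001, -0.2431, 0.0262]
tool_rot: [[0.998, -0.057, 0.002], [-0.057, -0.998, -0.001], [0.002, 0.001, -1.0]]
wrist_force: [0.3, 0.5, 5.2]
gripper_width: 0.0295
```

Request:
carry_out:
  series:
    - [1,0,0,-1,0,0,0]
    - [1,0,10,0,0,0,0]
    - [1,0,15,0,0,0,0]
    - [1,0,15,0,0,0,0]

```text
t: 5.82
position: [0.497, -0.2838, 0.0263]
tool_rot: [[0.998, -0.057, 0.0], [-0.057, -0.998, 0.0], [0.0, -0.0, -1.0]]
wrist_force: [0.4, 3.6, 5.2]
gripper_width: 0.029
```

Request:
carry_out:
  series:
    - [1,0,18,0,0,0,0]
    - [1,0,18,0,0,0,0]
    - [1,0,0,0,0,0,0]

```text
t: 6.2
position: [0.4946, -0.3224, 0.0262]
tool_rot: [[0.998, -0.06, 0.0], [-0.06, -0.998, -0.004], [0.0, 0.004, -1.0]]
wrist_force: [0.0, -1.8, 3.5]
gripper_width: 0.0297
```

Run:
```python
from h import *
p=snapshot("wrist"); cv2.imwrite("pics/w3.png",p["image"]); print(sense()["position"],sense()["wrist_force"],sense()["wrist_torque"])
```

```text
[ 0.49457324 -0.32178181  0.02618345] [-0.00569109 -1.98862409  2.8854981 ] [-0.63514644  0.0563102   0.01118642]
```

View pics/w3.png

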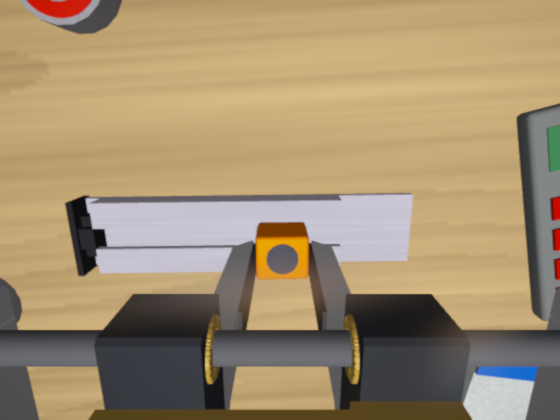

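The stop slides with the gripper and the head stays centred at (282, 250). 70 mm remain.

Request:
carry_out:
  series:
    - [1,0,15,0,0,0,0]
    - [1,0,18,0,0,0,0]
    - [1,0,18,0,0,0,0]
    - [1,0,18,0,0,0,0]
    - [1,0,0,0,0,0,0]

```text
t: 6.88
position: [0.4909, -0.389, 0.0263]
tool_rot: [[0.998, -0.058, 0.0], [-0.058, -0.998, -0.002], [0.0, 0.002, -1.0]]
wrist_force: [0.1, -2.1, 3.8]
gripper_width: 0.0298
```

Request:
carry_out:
  series:
    - [1,0,0,-5,0,0,0]
    - [1,0,0,-10,0,0,0]
    - [1,0,0,-20,0,0,0]
    - [1,0,0,-40,0,0,0]
    - [1,0,0,0,0,0,0]

```text
t: 7.5
position: [0.4936, -0.3897, 0.1071]
tool_rot: [[0.998, -0.057, 0.008], [-0.057, -0.998, -0.007], [0.008, 0.007, -1.0]]
wrist_force: [-0.1, -1.0, -1.6]
gripper_width: 0.0294
```

Run:
```python
from h import *
p=snapshot("wrist"); cv2.imwrite("pics/w4.png",p["image"]); print(sense()["position"],sense()["wrist_force"],sense()["wrist_torque"])
```

```text
[ 0.4923292  -0.38857732  0.10414743] [-0.6900173  -0.45393725 -1.73828468] [ 0.06719369  0.03159142 -0.02058593]
```

View pics/w4.png

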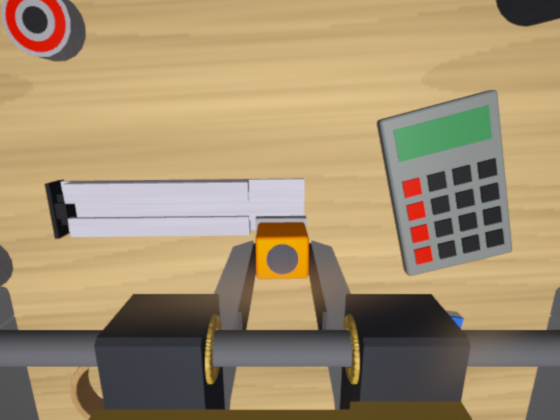

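Run:
```python
from h import *
plan([(502,368.6,110,9.15)],1,step=48)
```

```text
[1, -2.1, -47.3, -0.6, 0.01, -0.01, -0.78]
[1, -1.4, -47.3, -0.5, 0.02, -0.01, -0.78]
[1, -0.8, -47.3, -0.5, 0.01, -0.01, -0.77]
[1, -0.2, -47.3, -0.5, 0.02, -0.01, -0.78]
[1, 0.5, -47.3, -0.5, 0.02, -0.02, -0.77]
[1, 1.1, -47.3, -0.5, 0.01, -0.01, -0.78]
[1, 1.8, -47.3, -0.5, 0.01, -0.02, -0.77]
[1, 2.4, -47.3, -0.5, 0.02, -0.01, -0.78]
[1, 3.0, -47.2, -0.4, 0.01, -0.02, -0.77]
[1, 3.7, -47.2, -0.4, 0.02, -0.01, -0.78]
[1, 4.3, -47.1, -0.4, 0.01, -0.02, -0.77]
[1, 5.0, -47.1, -0.4, 0.02, -0.01, -0.78]
[1, 5.6, -47.0, -0.4, 0.01, -0.02, -0.77]
[1, 6.2, -46.9, -0.4, 0.02, -0.01, -0.78]
[1, 6.9, -46.9, -0.4, 0.01, -0.02, -0.77]
[1, 7.4, -46.7, -0.5, 0.02, -0.01, -0.78]
-- [502.  368.6 110. ]
```

Request:
carry_out:
  series:
    - [1,-2,-30,-3,0,0,-0.8]
    - [1,-1,-47,-3,0,0,-0.8]
    - [1,-0.8,-47,-3,0,0,-0.8]
    - [1,0,-47,0,0,0,-0.8]
    - [1,0.5,-47,0,0,0,-0.8]
    - [1,1,-47,0,0,0,-0.8]
    - [1,2,-47,0,0,0,-0.8]
    - [1,2.5,-47,0,0,0,-0.8]
    - [1,3,-47,0,0,0,-0.8]
    - [1,3.5,-47,0,0,0,-0.8]
    - [1,4.5,-47,0,0,0,-0.8]
    - [1,5,-47,0,0,0,-0.8]

```text
t: 9.05
position: [0.4958, 0.1615, 0.1083]
tool_rot: [[0.994, 0.111, -0.003], [0.111, -0.994, -0.001], [-0.003, 0.001, -1.0]]
wrist_force: [0.3, 0.2, -1.4]
gripper_width: 0.0297
```

Run:
```python
from h import *
plan([(502,368.6,90,9.15)],1,step=48)
```

```text
[1, 5.8, -41.0, 3.6, 0.01, 0.03, -0.56]
[1, 6.2, -41.0, 3.6, 0.0, 0.03, -0.56]
[1, 6.6, -40.9, 3.7, 0.0, 0.04, -0.56]
[1, 7.1, -40.8, 3.7, 0.01, 0.03, -0.56]
[1, 7.4, -40.8, 3.6, 0.0, 0.04, -0.55]
-- [502.  368.6  90. ]
```

Request:
carry_out:
  series:
    - [1,6,-41,3.5,0,0,-0.6]
    - [1,6,-41,3.5,0,0,-0.6]
    - [1,6.5,-41,3.5,0,0,-0.6]
    - [1,7,-41,3.5,0,0,-0.5]
    - [1,7.5,-40,3.5,0,0,-0.5]
    - [1,0,0,0,0,0,0]

```text
t: 9.8
position: [0.5013, 0.3685, 0.0897]
tool_rot: [[0.987, 0.162, -0.004], [0.162, -0.987, -0.002], [-0.004, 0.001, -1.0]]
wrist_force: [0.0, -0.4, -1.7]
gripper_width: 0.0295
```

Run:
```python
from h import *
p=snapshot("wrist"); cv2.imwrite("pics/w5.png",p["image"]); print(sense()["position"],sense()["wrist_force"],sense()["wrist_torque"])
for r in nets.regions_of(p,"blue_tray")[:1]: print(r['conf'],fit(p,"blue_tray",(.508,.33,np.radians(9)),r["pixels"]))
plan([(502,368.6,40,9.15)],1,step=48)
```

```text
[0.5018046  0.36693252 0.09018348] [ 0.34938576 -0.40762472 -2.11463521] [-0.03621743 -0.0147958  -0.00523505]
0.88 (array([509.31498734, 330.10263161,   8.41160721]), np.float64(2632.43310546875), np.int64(16526))
[1, 0.1, -1.3, 25.4, 0.06, 0.09, 0.01]
[1, 0.2, -1.3, 25.4, 0.06, 0.08, 0.0]
-- [502.  368.6  40. ]
```

View pics/w5.png

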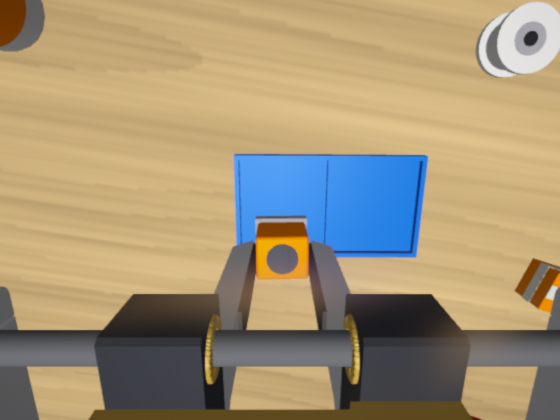

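The stop hangs over the left pocket of the blue tray (235–327, 155–257), square to it. I'm lowering it.

Request:
carry_out:
  series:
    - [1,0,0,25,0,0,0]
    - [1,0,0,25,0,0,0]
    - [1,0,0,11,0,0,0]
    - [1,0,0,0,0,0,0]

```text
t: 10.4
position: [0.5028, 0.3655, 0.0307]
tool_rot: [[0.988, 0.157, -0.002], [0.157, -0.988, -0.001], [-0.002, 0.001, -1.0]]
wrist_force: [0.5, 0.4, -0.4]
gripper_width: 0.0295
```

Request:
carry_out:
  series:
    - [1,0,0,2,0,0,0]
    - [1,0,0,1,0,0,0]

```text
t: 10.65
position: [0.504, 0.3671, 0.0299]
tool_rot: [[0.987, 0.158, 0.002], [0.158, -0.987, 0.001], [0.002, -0.001, -1.0]]
wrist_force: [0.1, 0.1, -1.4]
gripper_width: 0.0296
```

Request:
carry_out:
  series:
    - [1,0,0,1,0,0,0]
    - [1,0,0,1,0,0,0]

```text
t: 10.9
position: [0.5035, 0.3669, 0.0269]
tool_rot: [[0.987, 0.159, 0.001], [0.159, -0.987, 0.0], [0.001, -0.0, -1.0]]
wrist_force: [-0.3, 1.1, -1.3]
gripper_width: 0.0294
```

Request:
carry_out:
  series:
    - [1,0,0,1,0,0,0]
    - [1,0,0,0,0,0,0]

```text
t: 11.15
position: [0.5032, 0.3668, 0.0255]
tool_rot: [[0.987, 0.159, -0.0], [0.159, -0.987, -0.0], [-0.0, 0.0, -1.0]]
wrist_force: [0.1, 0.5, -0.8]
gripper_width: 0.0294
```

Request:
carry_out:
  series:
    - [1,0,0,0.7,0,0,0]
    - [1,0,0,0,0,0,0]

```text
t: 11.4
position: [0.5034, 0.3669, 0.0254]
tool_rot: [[0.987, 0.159, 0.0], [0.159, -0.987, 0.0], [0.0, -0.0, -1.0]]
wrist_force: [-0.9, 0.6, 0.8]
gripper_width: 0.0292
```

Request:
carry_out:
  series:
    - [1,0,0,0.7,0,0,0]
    - [1,0,0,0,0,0,0]

```text
t: 11.65
position: [0.5036, 0.367, 0.0253]
tool_rot: [[0.987, 0.159, 0.001], [0.159, -0.987, 0.0], [0.001, -0.0, -1.0]]
wrist_force: [-1.8, -0.5, 4.2]
gripper_width: 0.0293
```

Contact is made at 4 N. I'm releasing.

Request:
carry_out:
  series:
    - [0.2,0,0,0,0,0,0]
    - [0,0,0,0,0,0,0]
    - [0,0,0,0,0,0,0]
    - [-0.3,0,0,-10,0,0,0]
    - [-0.3,0,0,-30,0,0,0]
    - [-0.6,0,0,-40,0,0,0]
    - [-1,0,0,-40,0,0,0]
    - [-1,0,0,0,0,0,0]

```text
t: 12.65
position: [0.5057, 0.3683, 0.1501]
tool_rot: [[0.987, 0.159, 0.009], [0.159, -0.987, 0.005], [0.01, -0.004, -1.0]]
wrist_force: [-0.2, 0.8, -0.2]
gripper_width: 0.0876
```

Run:
```python
from h import *
p=snapshot("wrist"); cv2.imwrite("pics/w6.png",p["image"]); print(sense()["position"])
```

```text
[0.50444472 0.36749132 0.14695014]
```

View pics/w6.png

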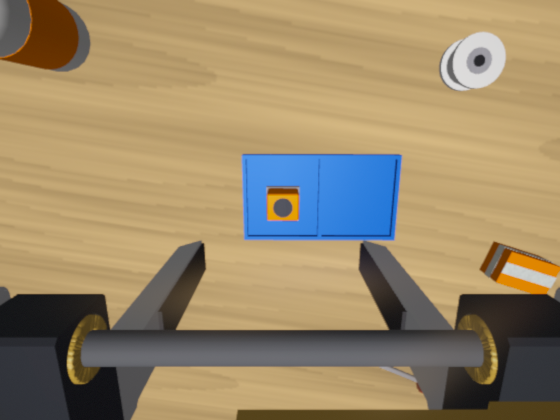

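Run:
```python
from h import *
plan([(652,-211,130,99.15)],-1,step=55,turn=8)
```

```text
[-1, 4.5, 49.5, 1.3, 0.01, -0.02, -7.5]
[-1, -2.0, 49.7, 1.3, 0.01, -0.03, -7.5]
[-1, -8.5, 49.0, 1.3, 0.01, -0.02, -7.5]
[-1, -14.8, 47.5, 1.3, 0.01, -0.03, -7.5]
[-1, -20.9, 45.2, 1.3, 0.01, -0.02, -7.5]
[-1, -26.6, 42.0, 1.3, 0.01, -0.02, -7.5]
[-1, -31.9, 38.2, 1.4, 0.01, -0.03, -7.5]
[-1, -36.6, 33.7, 1.4, 0.01, -0.02, -7.51]
[-1, -40.7, 28.7, 1.4, 0.01, -0.02, -7.5]
[-1, -44.1, 23.1, 1.4, 0.02, -0.03, -7.51]
[-1, -46.7, 17.2, 1.4, 0.01, -0.02, -7.5]
[-1, -48.5, 10.9, 1.3, 0.02, -0.03, -7.51]
-- [ 652. -211.  130.]
```

Request:
carry_out:
  series:
    - [-1,4.5,49.5,1.3,0,0,-7.5]
    - [-1,-2,49.5,1.3,0,0,-7.5]
    - [-1,-8.5,49,1.3,0,0,-7.5]
    - [-1,-15,47.5,1.3,0,0,-7.5]
    - [-1,-21,45,1.3,0,0,-7.5]
    - [-1,-26.5,42,1.3,0,0,-7.5]
    - [-1,-32,38,1.3,0,0,-7.5]
    - [-1,-36.5,33.5,1.3,0,0,-7.5]
    - [-1,-40.5,28.5,1.3,0,0,-7.5]
    - [-1,-44,23,1.3,0,0,-7.5]
    - [-1,-46.5,17,1.3,0,0,-7.5]
    - [-1,-48.5,11,1.3,0,0,-7.5]

```text
t: 14.2
position: [0.6489, -0.2118, 0.126]
tool_rot: [[-0.163, 0.987, -0.004], [0.987, 0.163, 0.002], [0.002, -0.003, -1.0]]
wrist_force: [1.1, 0.7, -0.2]
gripper_width: 0.0939
```

Request:
carry_out:
  series:
    - [-1,0,0,0,0,0,0]
    - [-1,0,0,0,0,0,0]

```text
t: 14.45
position: [0.6488, -0.2099, 0.1267]
tool_rot: [[-0.158, 0.987, -0.003], [0.987, 0.158, 0.002], [0.002, -0.003, -1.0]]
wrist_force: [0.2, -0.3, 0.4]
gripper_width: 0.0939
```

Run:
```python
from h import *
p=snapshot("wrist"); cv2.imwrite("pics/w7.png",p["image"]); print(sense()["position"],sense()["joint_pos"])
for r in nets.regions_of(p,"red_bearing")[:2]: print(r['conf'],fit(p,"red_bearing",(.652,-.211,0),r["pixels"]))
```

```text
[ 0.64909702 -0.2093211   0.12741209] [-2.26499840e+01  2.29545834e+01  6.31711430e+01  2.94196288e-02
  9.40171703e+01 -3.17885211e+01]
0.87 (array([ 651.81850266, -212.11615623,    4.83150795]), np.float64(10.560178756713867), np.int64(2495))
```

View pics/w7.png

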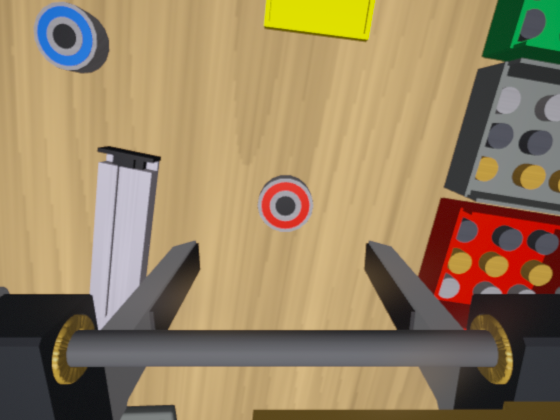

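Run:
```python
from h import *
p=snapshot("wrist")
print(toplane(p,[[425,300],[442,198],[440,198]],0),toplane(p,[[442,198],[435,290]],.05))
plan([(651.9,-211.6,60,99.15),(651.9,-211.6,9.5,99.15)],-.62,step=34)
```

```text
[[ 0.82046118 -0.29745359]
 [ 0.80682444 -0.18487805]
 [ 0.80486222 -0.18519261]] [[ 0.78103905 -0.1770221 ]
 [ 0.79885295 -0.26115503]]
[-0.62, -1.0, 0.6, 22.8, -0.01, -0.01, 0.02]
[-0.62, -1.0, 0.7, 22.8, -0.01, -0.01, 0.02]
[-0.62, -1.0, 0.6, 22.9, 0.0, -0.01, 0.02]
-- [ 651.9 -211.6   60. ]
[-0.62, 0.0, 0.0, 25.2, 0.0, 0.0, 0.0]
[-0.62, 0.0, 0.0, 25.3, 0.0, 0.0, 0.0]
-- [ 651.9 -211.6    9.5]
```

Request:
carry_out:
  series:
    - [-0.62,-1,0.6,23,0,0,0]
    - [-0.62,-1,0.6,23,0,0,0]
    - [-0.62,-1,0.6,23,0,0,0]
    - [-0.62,0,0,20,0,0,0]
    - [-0.62,0,0,18,0,0,0]
    - [-0.62,0,0,10,0,0,0]
    - [-0.62,0,0,0,0,0,0]

```text
t: 15.48
position: [0.6515, -0.2131, 0.0107]
tool_rot: [[-0.159, 0.987, -0.002], [0.987, 0.159, 0.001], [0.001, -0.001, -1.0]]
wrist_force: [0.0, -0.1, 0.2]
gripper_width: 0.0758
```

Run:
```python
from h import *
p=snapshot("wrist"); cv2.imwrite("pics/w8.png",p["image"])
for k in range(3):
  print(sense()["position"],sense()["wrist_force"]); snapshot("wrist")
```

```text
[ 0.65210327 -0.21336721  0.01177773] [ 0.52375345 -0.69232808  0.68149622]
[ 0.65253505 -0.21360976  0.01246957] [-0.62508315  0.17263588  0.36597977]
[ 0.65273906 -0.2137232   0.01286462] [-0.37131543 -0.30467935  0.82946183]
```

View pics/w8.png

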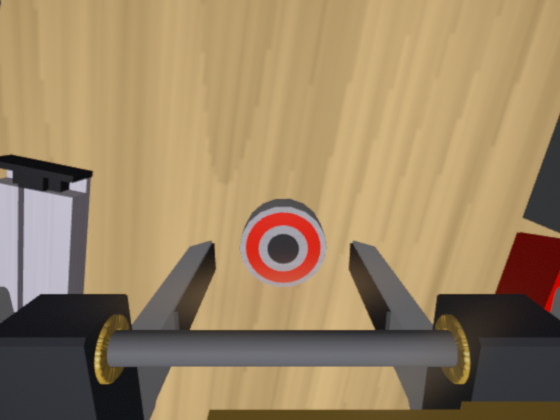

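Request:
carry_out:
  series:
    - [-0.62,2,0,3,0,0,0]
    - [1,0,0,0,0,0,0]
    - [1,0,0,0,0,0,0]
    - [1,0,0,0,0,0,0]
    - [1,0,0,0,0,0,0]
    - [1,0,0,0,0,0,0]
  squeeze: 30

```text
t: 16.42
position: [0.6517, -0.2114, 0.0087]
tool_rot: [[-0.159, 0.987, 0.0], [0.987, 0.159, -0.0], [-0.0, 0.0, -1.0]]
wrist_force: [0.5, -0.1, -0.9]
gripper_width: 0.0296
```

Request:
carry_out:
  series:
    - [1,0,0,-5,0,0,0]
    - [1,0,0,-15,0,0,0]
    - [1,0,0,-30,0,0,0]
    - [1,0,0,-30,0,0,0]
    - [1,0,0,0,0,0,0]
    - [1,0,0,0,0,0,0]

```text
t: 17.18
position: [0.6513, -0.2112, 0.0882]
tool_rot: [[-0.159, 0.987, -0.001], [0.987, 0.159, 0.0], [0.0, -0.001, -1.0]]
wrist_force: [-0.5, -0.2, -0.1]
gripper_width: 0.0004
```

Run:
```python
from h import *
p=snapshot("wrist"); cv2.imwrite("pics/w9.png",p["image"]); print(sense()["position"],sense()["wrist_force"])
plan([(514.4,291.6,90,99.15)],1,step=48)
```

```text
[ 0.6508113  -0.21104893  0.08708952] [ 0.60939558 -0.39964256  0.46635595]
[1, 47.1, -5.0, -0.2, -0.01, -0.01, 0.0]
[1, 47.1, -5.0, -0.2, -0.01, -0.01, 0.0]
[1, 47.1, -5.0, -0.2, -0.01, -0.01, 0.0]
[1, 47.1, -5.0, -0.2, -0.01, -0.01, 0.0]
[1, 47.1, -5.0, -0.2, -0.01, 0.0, 0.0]
[1, 47.1, -5.0, -0.2, -0.01, -0.01, 0.0]
[1, 47.1, -5.0, -0.3, -0.01, 0.0, -0.01]
[1, 47.1, -5.0, -0.3, -0.01, -0.01, 0.0]
[1, 47.0, -5.0, -0.2, -0.02, 0.0, -0.01]
[1, 47.1, -5.0, -0.3, -0.01, -0.01, 0.0]
[1, 47.0, -4.9, -0.2, -0.02, 0.0, -0.01]
-- [514.4 291.6  90. ]
```

View pics/w9.png

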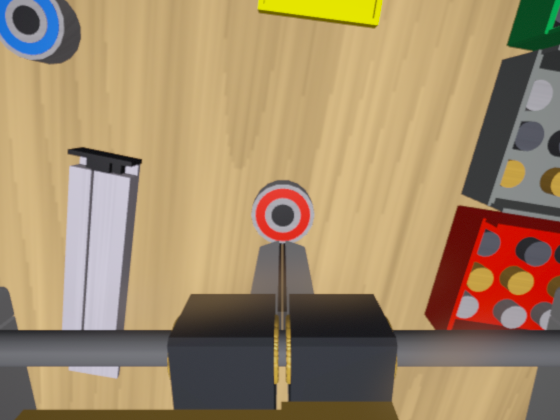

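Run:
```python
from h import *
for n in ("wrist","top","scene"):
    p=snapshot(n)
    if n!="wrist": cv2.imwrite(f"pics/{n}9.png",p["image"])
    for r in nets.regions_of(p,"red_bearing")[:2]: print(n,r['conf'],fit(p,"red_bearing",(.66,-.18,0),r["pixels"]))
print(sense()["position"], sense()["gripper_width"])
p=snapshot("wrist")
s=sense(); P=s["position"]; R=s["tool_rot"]
print(proj(p,[P, P+R@[0,0,-.019]]))
```

```text
wrist 0.71 (array([ 651.87741722, -211.63533561,   25.90076045]), np.float64(77.52198791503906), np.int64(3117))
top 0.67 (array([ 6.59511478e+02, -1.75532890e+02, -1.05709877e-01]), np.float64(712.8670654296875), np.int64(397))
scene 0.62 (array([ 651.82092616, -212.51838613,   18.39579293]), np.float64(2.408623456954956), np.int64(673))
[ 0.65124988 -0.21118144  0.08763244] 0.00042214464186924553
[[281.73338061 243.5976956 ]
 [281.72353572 255.54409866]]
```

View pics/scene9.png

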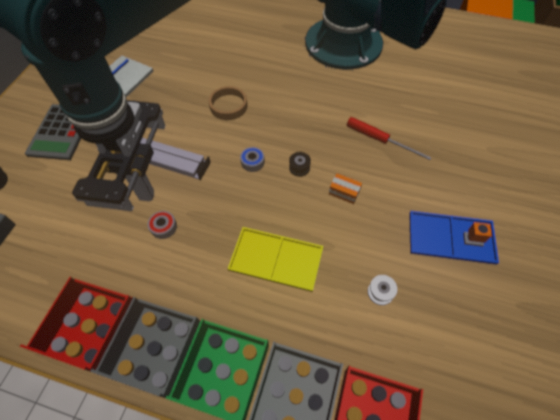

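Run:
```python
from h import *
p=snapshot("wrist"); print(p["mtx"]); s=sense(); P=s["position"];print(P)
print(p["R"]@P+p["t"]); print(p["R"]@np.array([.652,-.212,.022])+p["t"], -p["R"].T@p["t"])
q=cv2.imread("pics/w8.png");
```

```text
[[339.09469603   0.         281.84805472]
 [  0.         339.09469603 209.23482948]
 [  0.           0.           1.        ]]
[ 0.65149838 -0.21129373  0.08816295]
[-1.09063661e-04  2.15396344e-02  2.13104706e-01]
[0.00031065 0.00488594 0.27714192] [ 0.63963953 -0.13538035  0.28809821]
```

Request:
carry_out:
  series:
    - [-0.62,0,0,0,0,0,0]
    - [-0.62,0,0,0,0,0,0]
    - [-0.62,0,0,0,0,0,0]
    - [-0.62,0,0,0,0,0,0]
    - [-0.62,0,0,0,0,0,0]
    - [-0.62,0,0,0,0,0,0]
    - [-0.62,0,0,0,0,0,0]
    - [-0.62,0,0,25,0,0,0]
    - [-0.62,0,0,25,0,0,0]
    - [-0.62,0,0,25,0,0,0]
    - [-0.62,0,0,0,0,0,0]
    - [-0.62,0,0,0,0,0,0]

```text
t: 19.12
position: [0.6523, -0.2116, 0.0148]
tool_rot: [[-0.159, 0.987, 0.001], [0.987, 0.159, -0.001], [-0.001, 0.001, -1.0]]
wrist_force: [-0.1, -0.1, 0.5]
gripper_width: 0.0762
```

Run:
```python
from h import *
p=snapshot("wrist"); cv2.imwrite("pics/w10.png",p["image"]); print(sense()["position"],sense()["wrist_force"])
for r in nets.regions_of(p,"red_bearing")[:1]:
    print(r['conf'],fit(p,"red_bearing",(.652,-.212,0),r["pixels"])); m=r["pixels"]
    ys,xs=np.where(m); print(xs.min(),xs.max(),ys.min(),ys.max())
    R=render(p,"red_bearing",(.652,-.212,0)); ys,xs=np.where(R>.5); print(xs.min(),xs.max(),ys.min(),ys.max())
    v=p["image"].copy(); c,_=cv2.findContours((R>.5).astype(np.uint8),0,1); cv2.drawContours(v,c,-1,(0,255,0),1)
    cv2.imwrite("pics/w10v.png",v)
p=snapshot("scene"); cv2.imwrite("pics/s10.png",cv2.resize(p["image"][100:300,60:260],None,fx=3,fy=3,interpolation=cv2.INTER_CUBIC))
```

```text
[ 0.65273204 -0.21178543  0.01548155] [0.42461269 0.44499854 0.31406433]
0.89 (array([ 652.00075855, -211.63753817,    1.30716033]), np.float64(44.21795654296875), np.int64(5764))
239 323 199 285
238 323 198 286
```

View pics/w10v.png

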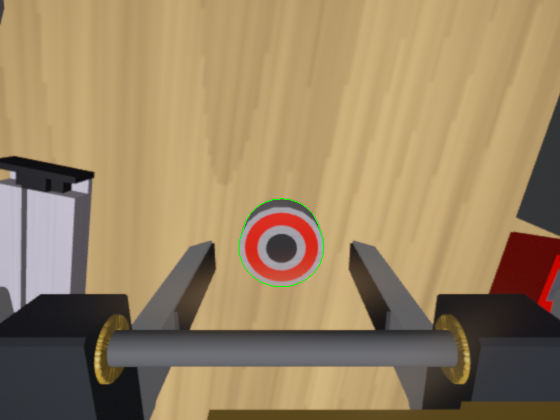

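View pics/s10.png

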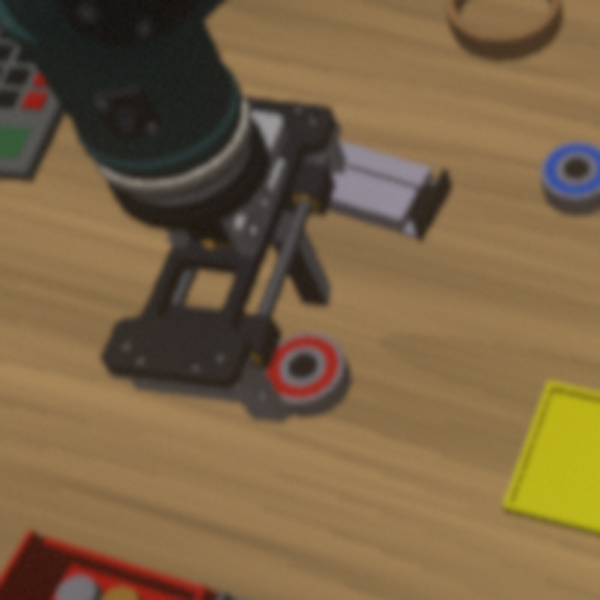

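Run:
```python
from h import *
p=snapshot("scene"); s=sense(); P=s["position"];R=s["tool_rot"]; print(P)
for z in (0,-.02,-.04):
  for y in (-.0505,-.038,.038,.0505):
    print(z,y,((proj(p,[P+R@[0,y,z]])[0]-[60,100])*3).round())
v=p["image"].copy()
cv2.imwrite("pics/s11.png",cv2.resize(v[150:270,110:230],None,fx=5,fy=5,interpolation=cv2.INTER_CUBIC))
```

```text
[ 0.65264666 -0.21181086  0.01545113]
0 -0.0505 [326. 306.]
0 -0.038 [321. 322.]
0 0.038 [285. 425.]
0 0.0505 [279. 443.]
-0.02 -0.0505 [319. 289.]
-0.02 -0.038 [313. 306.]
-0.02 0.038 [276. 410.]
-0.02 0.0505 [270. 429.]
-0.04 -0.0505 [311. 272.]
-0.04 -0.038 [305. 289.]
-0.04 0.038 [267. 395.]
-0.04 0.0505 [260. 414.]
```

View pics/s11.png

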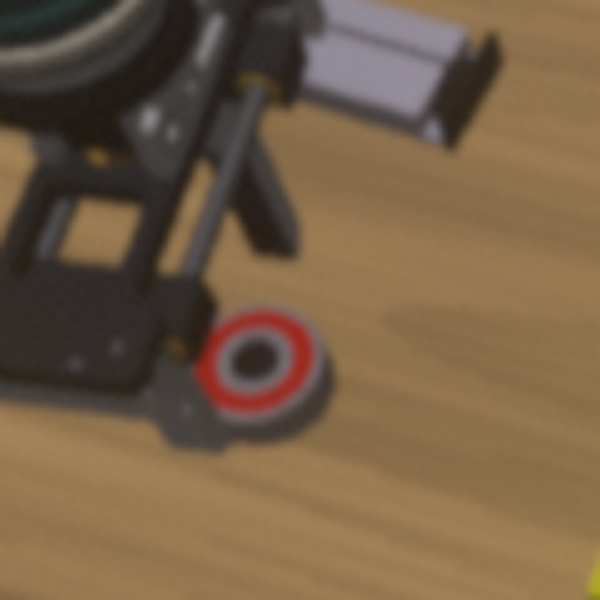

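The wrist image puts the visible fingertips about 20 mm short of the reported TCP. That means the first close went over the 22 mm bearing without touching it. I'll go lower in small steps and watch the force.

Request:
carry_out:
  series:
    - [-0.62,0,0,5,0,0,0]
    - [-0.62,0,0,4,0,0,0]
    - [-0.62,0,0,0,0,0,0]

```text
t: 19.7
position: [0.6511, -0.2112, 0.0038]
tool_rot: [[-0.159, 0.987, -0.001], [0.987, 0.159, 0.0], [0.001, -0.001, -1.0]]
wrist_force: [-0.6, -0.3, 0.7]
gripper_width: 0.0762
```

Request:
carry_out:
  series:
    - [-0.62,0,0,3,0,0,0]
    - [-0.62,0,0,0,0,0,0]

```text
t: 19.95
position: [0.6515, -0.2113, 0.0013]
tool_rot: [[-0.159, 0.987, -0.001], [0.987, 0.159, 0.0], [0.0, -0.001, -1.0]]
wrist_force: [0.7, -0.1, 0.6]
gripper_width: 0.0762
```

Request:
carry_out:
  series:
    - [-0.62,0,0,3,0,0,0]
    - [-0.62,0,0,0,0,0,0]

```text
t: 20.2
position: [0.6514, -0.2113, -0.0017]
tool_rot: [[-0.159, 0.987, -0.001], [0.987, 0.159, 0.0], [0.0, -0.001, -1.0]]
wrist_force: [0.2, -1.1, 0.2]
gripper_width: 0.0759
```

Request:
carry_out:
  series:
    - [-0.62,0,0,3,0,0,0]
    - [-0.62,0,0,0,0,0,0]

```text
t: 20.45
position: [0.6514, -0.2113, -0.0047]
tool_rot: [[-0.159, 0.987, -0.001], [0.987, 0.159, 0.0], [0.0, -0.001, -1.0]]
wrist_force: [0.4, 0.1, 0.5]
gripper_width: 0.076
```

Request:
carry_out:
  series:
    - [-0.62,0,0,3,0,0,0]
    - [-0.62,0,0,0,0,0,0]

```text
t: 20.7
position: [0.6514, -0.2113, -0.0077]
tool_rot: [[-0.159, 0.987, -0.001], [0.987, 0.159, 0.0], [0.0, -0.001, -1.0]]
wrist_force: [-0.9, -0.4, 0.2]
gripper_width: 0.0761
```

Run:
```python
from h import *
p=snapshot("scene"); s=sense(); print(s["position"],s["wrist_force"])
cv2.imwrite("pics/s12.png",cv2.resize(p["image"][150:270,110:230],None,fx=5,fy=5,interpolation=cv2.INTER_CUBIC))
```

```text
[ 0.65152744 -0.21133598 -0.00754015] [0.05903155 0.41245695 0.295927  ]
```

View pics/s12.png

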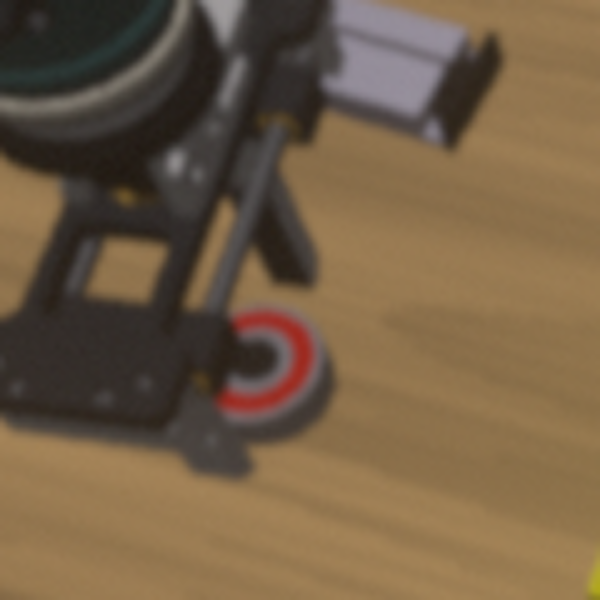

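The fingers now straddle the bearing, with no contact at a reported z of −8 mm. I'm closing.

Request:
carry_out:
  series:
    - [-0.62,0,0,1.5,0,0,0]
    - [1,0,0,0,0,0,0]
    - [1,0,0,0,0,0,0]
    - [1,0,0,0,0,0,0]
    - [1,0,0,0,0,0,0]
    - [1,0,0,0,0,0,0]
  squeeze: 30

```text
t: 21.5
position: [0.6518, -0.2114, -0.0087]
tool_rot: [[-0.159, 0.987, 0.0], [0.987, 0.159, -0.0], [-0.0, 0.0, -1.0]]
wrist_force: [-0.5, -0.2, 0.6]
gripper_width: 0.0513
```

Request:
carry_out:
  series:
    - [1,0,0,-5,0,0,0]
    - [1,0,0,-15,0,0,0]
    - [1,0,0,-30,0,0,0]
    - [1,0,0,-30,0,0,0]
    - [1,0,0,0,0,0,0]
    - [1,0,0,0,0,0,0]

```text
t: 22.25
position: [0.6511, -0.2111, 0.0704]
tool_rot: [[-0.159, 0.987, -0.001], [0.987, 0.159, 0.0], [0.001, -0.001, -1.0]]
wrist_force: [-0.0, 0.2, -2.4]
gripper_width: 0.0509
```

Run:
```python
from h import *
p=snapshot("wrist"); cv2.imwrite("pics/w13.png",p["image"]); print(sense()["position"],sense()["wrist_force"],sense()["gripper_width"])
plan([(514.4,291.6,70,99.15)],1,step=48)
```

```text
[ 0.65059074 -0.21092978  0.06929319] [-0.5835196   0.1207516  -3.07231233] 0.05104795636418469
[1, 47.1, -5.0, 0.0, -0.01, -0.01, 0.0]
[1, 47.1, -5.0, 0.0, -0.01, -0.01, 0.0]
[1, 47.1, -5.0, 0.0, -0.02, -0.01, 0.0]
[1, 47.1, -5.0, 0.0, -0.01, -0.01, 0.0]
[1, 47.1, -5.0, 0.0, -0.02, -0.01, 0.0]
[1, 47.0, -5.0, 0.0, -0.01, -0.01, 0.0]
[1, 47.1, -5.0, 0.0, -0.02, -0.01, -0.01]
[1, 47.0, -4.9, 0.0, -0.01, -0.01, 0.0]
[1, 47.1, -5.0, -0.1, -0.02, 0.0, -0.01]
[1, 47.0, -4.9, -0.1, -0.01, -0.01, 0.0]
[1, 47.1, -4.9, 0.0, -0.02, 0.0, -0.01]
-- [514.4 291.6  70. ]
```

View pics/w13.png

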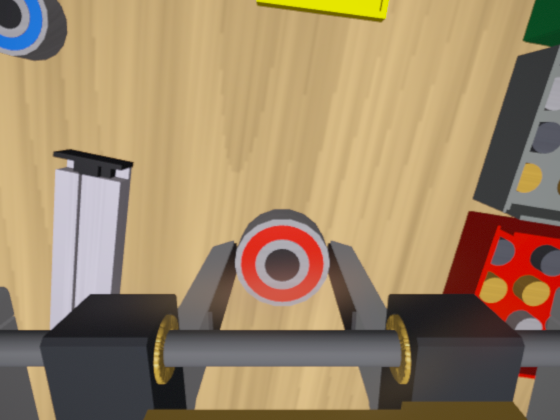

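Request:
carry_out:
  series:
    - [1,30,-3,-4,0,0,0]
    - [1,47,-5,-4,0,0,0]
    - [1,47,-5,0,0,0,0]
    - [1,47,-5,0,0,0,0]
    - [1,47,-5,0,0,0,0]
    - [1,47,-5,0,0,0,0]
    - [1,47,-5,0,0,0,0]
    - [1,47,-5,0,0,0,0]
    - [1,47,-5,0,0,0,0]
    - [1,47,-5,0,0,0,0]
    - [1,47,-5,0,0,0,0]
    - [1,17,-2,0,0,0,0]

```text
t: 23.8
position: [0.5133, 0.2922, 0.0771]
tool_rot: [[-0.162, 0.987, -0.003], [0.987, 0.162, -0.001], [-0.001, -0.004, -1.0]]
wrist_force: [0.8, -0.0, -2.0]
gripper_width: 0.0509
```

Request:
carry_out:
  series:
    - [1,0,0,0,0,0,0]
    - [1,0,0,0,0,0,0]
    - [1,0,0,0,0,0,0]

```text
t: 24.18
position: [0.516, 0.2889, 0.079]
tool_rot: [[-0.156, 0.988, -0.0], [0.988, 0.156, -0.001], [-0.001, -0.0, -1.0]]
wrist_force: [0.4, 0.0, -2.9]
gripper_width: 0.0508
```

Run:
```python
from h import *
p=snapshot("wrist"); cv2.imwrite("pics/w14.png",p["image"]); print(sense()["position"],sense()["wrist_force"],sense()["gripper_width"])
plan([(514.4,291.6,20,99.15)],1,step=48)
```

```text
[0.51594442 0.28902697 0.07910015] [ 0.14807015 -0.20874829 -2.10348834] 0.05139995161428988
[1, 1.4, -0.6, 29.5, 0.0, 0.01, -0.07]
[1, 1.4, -0.5, 29.6, 0.0, 0.02, -0.07]
-- [514.4 291.6  20. ]
```

View pics/w14.png

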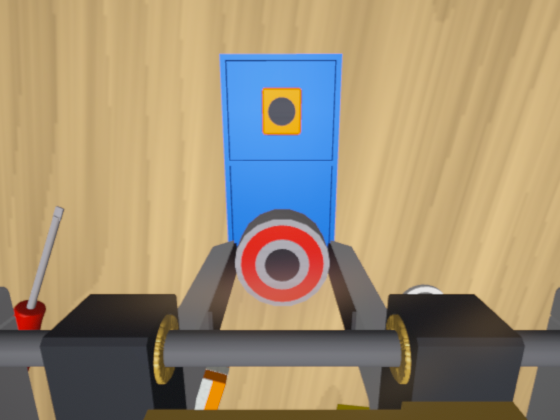

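The bearing is lined up with the near pocket (229–334, 163–240) and the stop stands at (282, 111). I'm lowering it.

Request:
carry_out:
  series:
    - [1,1.5,-0.5,25,0,0,0]
    - [1,1.5,-0.5,25,0,0,0]
    - [1,0,0,20,0,0,0]
    - [1,0,0,8,0,0,0]
    - [1,0,0,0,0,0,0]
    - [1,0,0,0,0,0,0]
    - [1,0,0,0,0,0,0]

```text
t: 25.1
position: [0.5148, 0.2935, 0.0024]
tool_rot: [[-0.159, 0.987, 0.002], [0.987, 0.159, 0.001], [0.0, 0.002, -1.0]]
wrist_force: [0.8, 0.4, -2.7]
gripper_width: 0.0518
```

Request:
carry_out:
  series:
    - [1,0,0,2,0,0,0]
    - [1,0,0,0,0,0,0]

```text
t: 25.35
position: [0.5138, 0.2932, -0.0009]
tool_rot: [[-0.159, 0.987, -0.0], [0.987, 0.159, -0.0], [-0.0, -0.0, -1.0]]
wrist_force: [-0.1, 0.2, -3.0]
gripper_width: 0.0514
```

Request:
carry_out:
  series:
    - [1,0,0,2,0,0,0]
    - [1,0,0,0,0,0,0]

```text
t: 25.6
position: [0.5137, 0.2931, -0.0032]
tool_rot: [[-0.159, 0.987, -0.001], [0.987, 0.159, -0.0], [-0.0, -0.001, -1.0]]
wrist_force: [-0.6, 0.3, -2.8]
gripper_width: 0.0512
```

Request:
carry_out:
  series:
    - [1,0,0,1,0,0,0]
    - [1,0,0,0,0,0,0]

```text
t: 25.85
position: [0.5139, 0.2931, -0.004]
tool_rot: [[-0.159, 0.987, -0.0], [0.987, 0.159, -0.0], [-0.0, -0.0, -1.0]]
wrist_force: [-0.7, -0.2, -2.5]
gripper_width: 0.0509
```

Request:
carry_out:
  series:
    - [1,0,0,1,0,0,0]
    - [1,0,0,0,0,0,0]

```text
t: 26.1
position: [0.5141, 0.2932, -0.0047]
tool_rot: [[-0.159, 0.987, 0.0], [0.987, 0.159, 0.0], [0.0, 0.0, -1.0]]
wrist_force: [0.6, 0.7, -1.3]
gripper_width: 0.051
```

Request:
carry_out:
  series:
    - [1,0,0,0.7,0,0,0]
    - [1,0,0,0,0,0,0]

```text
t: 26.35
position: [0.5141, 0.2932, -0.0048]
tool_rot: [[-0.159, 0.987, 0.0], [0.987, 0.159, 0.0], [0.0, 0.0, -1.0]]
wrist_force: [-2.1, -1.4, 2.8]
gripper_width: 0.0511
```

Request:
carry_out:
  series:
    - [-0.3,0,0,0,0,0,0]
    - [-0.3,0,0,0,0,0,0]
    - [-0.3,0,0,0,0,0,0]
    - [-0.3,0,0,-10,0,0,0]
    - [-0.6,0,0,-30,0,0,0]
    - [-0.6,0,0,-40,0,0,0]
    - [-0.6,0,0,-30,0,0,0]
    - [-0.6,0,0,0,0,0,0]
    - [-0.6,0,0,0,0,0,0]

```text
t: 27.48
position: [0.5133, 0.2929, 0.1033]
tool_rot: [[-0.159, 0.987, -0.001], [0.987, 0.159, -0.001], [-0.001, -0.002, -1.0]]
wrist_force: [-0.8, 0.1, -0.5]
gripper_width: 0.0747
```

Run:
```python
from h import *
p=snapshot("wrist"); cv2.imwrite("pics/w15.png",p["image"]); print(sense()["position"])
for o,q in (("red_bearing",(.514,.292,0)),("stop",(.503,.367,.16))):
  pass
plan([(657,217.5,110,90)],-1,step=48)
```

```text
[0.51286343 0.29272307 0.1024919 ]
[-1, -24.3, 32.6, -2.0, -0.04, 0.02, 2.28]
[-1, -23.0, 33.5, -1.9, -0.05, 0.02, 2.28]
[-1, -21.6, 34.4, -1.9, -0.04, 0.01, 2.28]
[-1, -20.2, 35.3, -1.9, -0.05, 0.02, 2.29]
-- [657.  217.5 110. ]
```

View pics/w15.png

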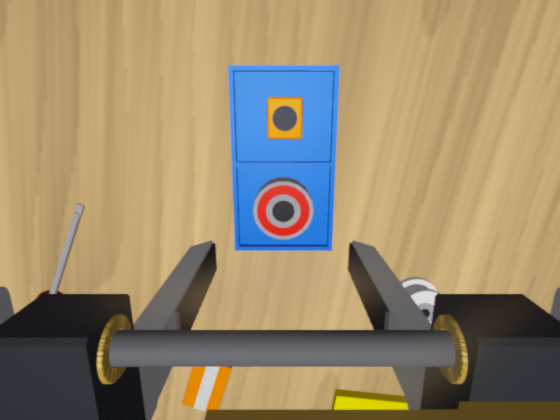

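Both parts for the blue tray stand flat: the stop at (285, 118) and the red bearing at (283, 211). The white pulley is next.

Request:
carry_out:
  series:
    - [-0.6,-24,32.5,0,0,0,1.5]
    - [-0.6,-23,33.5,0,0,0,1.5]
    - [-0.6,-22,34,0,0,0,1.5]
    - [-0.6,-21,35,0,0,0,1.5]
    - [-0.6,0,0,0,0,0,0]
    - [-0.6,0,0,0,0,0,0]
    - [-0.6,0,0,0,0,0,0]

```text
t: 28.4
position: [0.6576, 0.2207, 0.104]
tool_rot: [[-0.056, 0.998, -0.001], [0.998, 0.056, -0.0], [-0.0, -0.001, -1.0]]
wrist_force: [-0.2, 0.3, 1.0]
gripper_width: 0.075
```

Run:
```python
from h import *
p=snapshot("wrist"); cv2.imwrite("pics/w16.png",p["image"]); print(sense()["position"])
for r in nets.regions_of(p,"white_pulley")[:2]: 
    q=fit(p,"white_pulley",(.657,.2175,0),r["pixels"]); print(r['conf'],q)
    x,y=q[0][:2]; plan([(x,y,15,93)],-.6,step=34)
```

```text
[0.65776612 0.22079987 0.10441921]
0.69 (array([657.1612006 , 217.41171748,   1.57070773]), np.float64(4.218198776245117), np.int64(2497))
[-0.6, -1.1, -0.3, 29.9, 0.0, 0.0, 0.07]
[-0.6, -1.1, -0.3, 29.9, 0.0, 0.0, 0.07]
[-0.6, -1.1, -0.4, 29.9, 0.0, 0.0, 0.06]
-- [657.1 217.4  15. ]
```

View pics/w16.png

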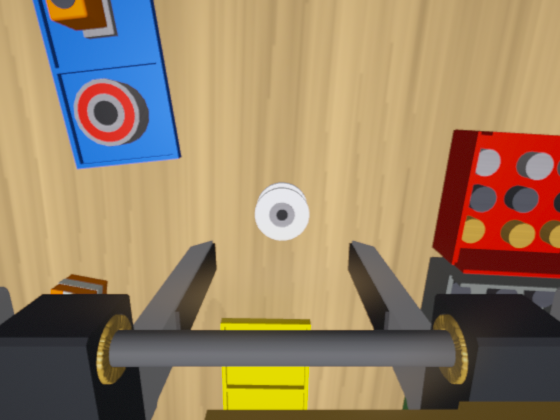

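Request:
carry_out:
  series:
    - [-0.6,-1,0,30,0,0,0]
    - [-0.6,-1,0,30,0,0,0]
    - [-0.6,-1,0,25,0,0,0]
    - [-0.6,0,0,15,0,0,0]
    - [-0.6,0,0,8,0,0,0]
    - [-0.6,0,0,4,0,0,0]
    - [-0.6,0,0,0,0,0,0]
    - [-0.6,0,0,0,0,0,0]

```text
t: 29.5
position: [0.6597, 0.2171, -0.0065]
tool_rot: [[-0.054, 0.999, 0.002], [0.999, 0.054, 0.0], [0.0, 0.002, -1.0]]
wrist_force: [-0.2, 0.1, 0.5]
gripper_width: 0.0752
```

Run:
```python
from h import *
p=snapshot("wrist"); cv2.imwrite("pics/w17.png",p["image"]); print(sense()["position"],sense()["wrist_force"])
```

```text
[ 0.65962263  0.21704819 -0.00654978] [-0.27685461 -0.5435722  -0.58395155]
```

View pics/w17.png

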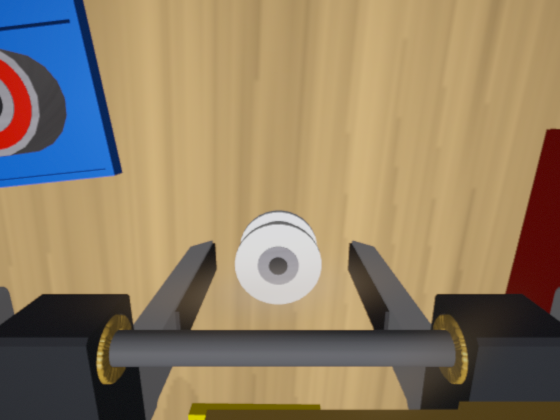

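Request:
carry_out:
  series:
    - [-0.6,0,-2.5,1.5,0,0,0]
    - [1,0,0,0,0,0,0]
    - [1,0,0,0,0,0,0]
    - [1,0,0,0,0,0,0]
    - [1,0,0,0,0,0,0]
    - [1,0,0,0,0,0,0]
    - [1,0,0,0,0,0,0]
  squeeze: 20

```text
t: 30.42
position: [0.6566, 0.2168, -0.009]
tool_rot: [[-0.054, 0.999, 0.0], [0.999, 0.054, -0.0], [-0.0, 0.0, -1.0]]
wrist_force: [-0.2, -1.0, -0.2]
gripper_width: 0.045
```

Request:
carry_out:
  series:
    - [1,0,0,-5,0,0,0]
    - [1,0,0,-15,0,0,0]
    - [1,0,0,-30,0,0,0]
    - [1,0,0,-30,0,0,0]
    - [1,0,0,0,0,0,0]
    - [1,0,0,0,0,0,0]
    - [1,0,0,0,0,0,0]

```text
t: 31.3
position: [0.6552, 0.2165, 0.0687]
tool_rot: [[-0.054, 0.999, -0.004], [0.999, 0.054, -0.001], [-0.001, -0.004, -1.0]]
wrist_force: [0.3, -0.1, -0.9]
gripper_width: 0.0449
```

Run:
```python
from h import *
p=snapshot("wrist"); cv2.imwrite("pics/w18.png",p["image"]); print(sense()["position"],sense()["wrist_force"],sense()["gripper_width"])
plan([(649,58,70,93)],1,step=48)
```

```text
[0.65532598 0.2164949  0.06876297] [-0.85900643 -0.03993968 -0.84851521] 0.0452242837088506
[1, -39.5, -3.7, -0.3, -0.05, 0.01, 0.03]
[1, -39.5, -3.7, -0.3, -0.05, 0.01, 0.03]
[1, -39.5, -3.7, -0.3, -0.05, 0.01, 0.03]
[1, -39.4, -3.7, -0.2, -0.05, 0.01, 0.03]
-- [649.  58.  70.]
```

View pics/w18.png

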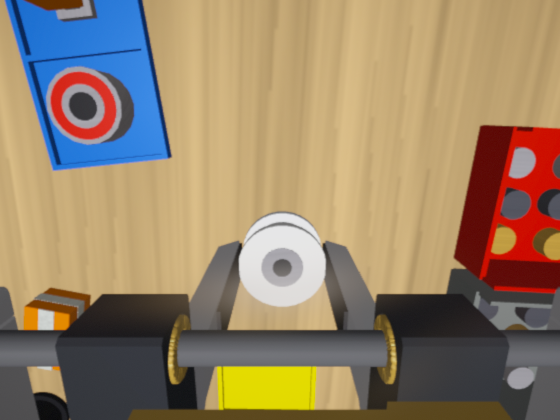

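Request:
carry_out:
  series:
    - [1,-30,-1,-4,0,0,0]
    - [1,-48,-1.5,0,0,0,0]
    - [1,-48,-2,0,0,0,0]
    - [1,-48,-2,0,0,0,0]
    - [1,-40,-2,0,0,0,0]
    - [1,-21,-1,0,0,0,0]
    - [1,0,0,0,0,0,0]
    - [1,0,0,0,0,0,0]
    - [1,0,0,0,0,0,0]

```text
t: 32.48
position: [0.6598, -0.0166, 0.0749]
tool_rot: [[-0.057, 0.998, -0.0], [0.998, 0.057, 0.0], [0.0, -0.0, -1.0]]
wrist_force: [0.3, 0.9, -0.5]
gripper_width: 0.045
```

Run:
```python
from h import *
p=snapshot("wrist"); cv2.imwrite("pics/w19.png",p["image"]); print(sense()["position"],sense()["wrist_force"],sense()["gripper_width"])
# overlay expected tray
v=p["image"].copy(); a=np.radians(3)
for (x0,y0,x1,y1,z) in [(-45,-80,45,80,10),(-41,2,41,76,10),(-41,-76,41,-2,10)]:
    c=np.array([[x0,y0],[x1,y0],[x1,y1],[x0,y1]])/1000
    W=np.c_[.651+np.cos(a)*c[:,0]-np.sin(a)*c[:,1],.0195+np.sin(a)*c[:,0]+np.cos(a)*c[:,1],np.full(4,z/1000)]
    cv2.polylines(v,[np.round(proj(p,W)).astype(np.int32)],True,(0,0,255),1)
cv2.imwrite("pics/w19v.png",v)
plan([(653,-19.5,15,93)],1,step=48)
```

```text
[ 0.65985618 -0.01677879  0.07499376] [-0.04672929 -0.61605965 -0.21605841] 0.04491780376496629
[1, -1.2, -3.5, 30.0, 0.0, -0.01, 0.12]
[1, -1.1, -3.5, 30.0, 0.0, 0.0, 0.12]
-- [653.  -19.5  15. ]
```

View pics/w19v.png

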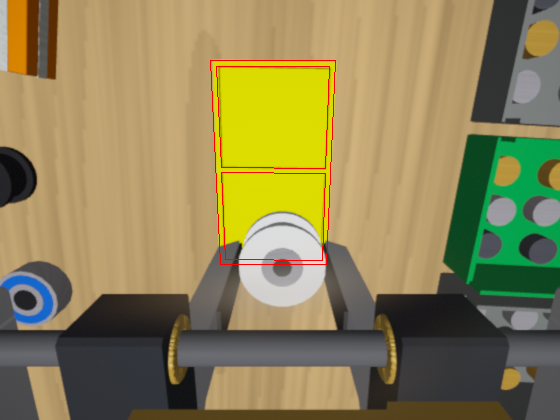

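The tray model fits the picture (rim corners at about (211, 61) and (335, 61)). I'm lowering the pulley with a 7 mm sideways correction.

Request:
carry_out:
  series:
    - [1,-1,-3.5,20,0,0,0]
    - [1,-1,-3.5,20,0,0,0]
    - [1,0,0,20,0,0,0]
    - [1,0,0,12,0,0,0]
    - [1,0,0,3,0,0,0]
    - [1,0,0,0,0,0,0]
    - [1,0,0,0,0,0,0]

```text
t: 33.4
position: [0.6538, -0.0209, 0.0011]
tool_rot: [[-0.054, 0.999, 0.002], [0.999, 0.054, -0.0], [-0.0, 0.002, -1.0]]
wrist_force: [0.0, 0.9, -0.9]
gripper_width: 0.045
```

Request:
carry_out:
  series:
    - [1,0,0,2,0,0,0]
    - [1,0,0,0,0,0,0]

```text
t: 33.65
position: [0.653, -0.0208, -0.0019]
tool_rot: [[-0.054, 0.999, 0.0], [0.999, 0.054, -0.0], [-0.0, 0.0, -1.0]]
wrist_force: [-1.1, -0.1, -1.0]
gripper_width: 0.0453
```

Request:
carry_out:
  series:
    - [1,0,0,1,0,0,0]
    - [1,0,0,0,0,0,0]

```text
t: 33.9
position: [0.6528, -0.0208, -0.0032]
tool_rot: [[-0.054, 0.999, -0.0], [0.999, 0.054, -0.0], [-0.0, -0.0, -1.0]]
wrist_force: [0.7, 1.2, -1.1]
gripper_width: 0.0449
```

Request:
carry_out:
  series:
    - [1,0,0,1,0,0,0]
    - [1,0,0,0,0,0,0]

```text
t: 34.15
position: [0.6528, -0.0208, -0.0042]
tool_rot: [[-0.054, 0.999, -0.0], [0.999, 0.054, -0.0], [-0.0, -0.0, -1.0]]
wrist_force: [-0.2, 0.0, -1.5]
gripper_width: 0.0452
```

Request:
carry_out:
  series:
    - [1,0,0,0.7,0,0,0]
    - [1,0,0,0,0,0,0]

```text
t: 34.4
position: [0.6529, -0.0207, -0.0048]
tool_rot: [[-0.054, 0.999, -0.0], [0.999, 0.054, -0.0], [-0.0, -0.0, -1.0]]
wrist_force: [0.4, 0.0, -0.4]
gripper_width: 0.0449
```

Request:
carry_out:
  series:
    - [1,0,0,0.7,0,0,0]
    - [1,0,0,0,0,0,0]

```text
t: 34.65
position: [0.653, -0.0208, -0.005]
tool_rot: [[-0.055, 0.999, 0.0], [0.999, 0.055, -0.0], [-0.0, 0.0, -1.0]]
wrist_force: [-0.4, 0.1, 0.6]
gripper_width: 0.0449
```

Contact is made. I'm releasing and lifting.

Request:
carry_out:
  series:
    - [-0.2,0,0,0,0,0,0]
    - [-0.2,0,0,0,0,0,0]
    - [-0.2,0,0,0,0,0,0]
    - [-0.2,0,0,-10,0,0,0]
    - [-0.6,0,0,-30,0,0,0]
    - [-0.6,0,0,-40,0,0,0]
    - [-0.6,0,0,-30,0,0,0]
    - [-0.6,0,0,0,0,0,0]

```text
t: 35.65
position: [0.6553, -0.021, 0.1092]
tool_rot: [[-0.055, 0.998, 0.008], [0.999, 0.055, -0.001], [-0.001, 0.008, -1.0]]
wrist_force: [0.4, 0.4, -1.0]
gripper_width: 0.0753
```

Run:
```python
from h import *
p=snapshot("wrist"); cv2.imwrite("pics/w20.png",p["image"]); print(sense()["position"])
plan([(468,109,110,82)],-.6,step=48)
```

```text
[ 0.65383099 -0.02087133  0.10625619]
[-0.6, 28.0, -35.7, -0.9, 0.04, 0.0, 2.23]
[-0.6, 26.5, -36.8, -0.9, 0.04, 0.01, 2.22]
[-0.6, 25.1, -37.7, -0.8, 0.04, 0.0, 2.23]
[-0.6, 23.6, -38.7, -0.8, 0.04, 0.01, 2.22]
[-0.6, 22.1, -39.6, -0.8, 0.04, 0.0, 2.23]
-- [468. 109. 110.]
```

View pics/w20.png

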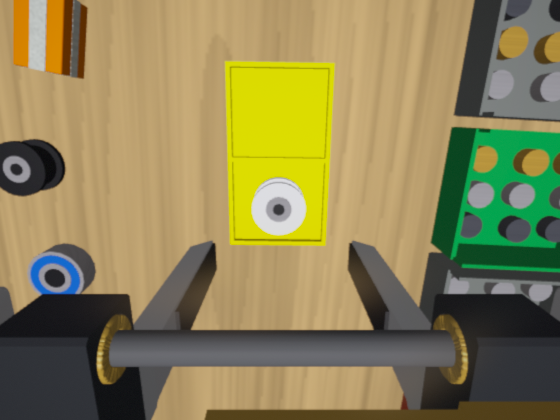

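The white pulley stands in the near pocket, at (278, 207). The carton is next.

Request:
carry_out:
  series:
    - [-0.6,28,-35.5,0,0,0,2.2]
    - [-0.6,26.5,-37,0,0,0,2.2]
    - [-0.6,25,-37.5,0,0,0,2.2]
    - [-0.6,23.5,-38.5,0,0,0,2.2]
    - [-0.6,22,-39.5,0,0,0,2.2]
    - [-0.6,0,0,0,0,0,0]
    - [-0.6,0,0,0,0,0,0]
    - [-0.6,0,0,0,0,0,0]

```text
t: 36.7
position: [0.468, 0.1079, 0.1039]
tool_rot: [[0.138, 0.99, -0.001], [0.99, -0.138, -0.0], [-0.001, -0.001, -1.0]]
wrist_force: [0.3, 0.7, -0.9]
gripper_width: 0.0753
```

Run:
```python
from h import *
p=snapshot("wrist"); cv2.imwrite("pics/w21.png",p["image"]); print(sense()["position"])
for r in nets.regions_of(p,"carton")[:2]: 
    q=fit(p,"carton",(.468,.109,np.radians(-8)),r["pixels"]); print(r['conf'],q)
    x,y,a=q[0]; plan([(x,y,20,90+a)],-.6,step=34)
```

```text
[0.46809036 0.1079059  0.10402865]
0.71 (array([468.24707537, 107.64933313,  -8.64455957]), np.float64(10.449779510498047), np.int64(3082))
[-0.6, -0.1, 0.1, 28.1, -0.01, 0.01, 0.23]
[-0.6, -0.1, 0.1, 28.0, -0.01, 0.01, 0.24]
[-0.6, 0.0, 0.1, 28.1, -0.01, 0.0, 0.23]
-- [468.3 107.7  20. ]
```

View pics/w21.png

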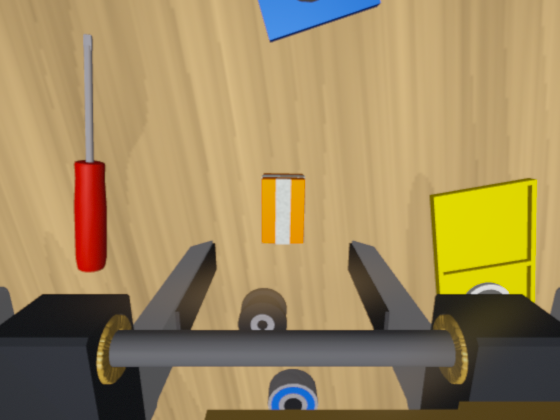

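Request:
carry_out:
  series:
    - [-0.6,0,0,30,0,0,0.7]
    - [-0.6,0,0,30,0,0,0]
    - [-0.6,0,0,25,0,0,0]
    - [-0.6,0,0,15,0,0,0]
    - [-0.6,0,0,8,0,0,0]
    - [-0.6,0,0,4,0,0,0]
    - [-0.3,0,0,0,0,0,0]
    - [-0.2,0,0,0,0,0,0]

```text
t: 37.8
position: [0.4682, 0.1087, -0.0066]
tool_rot: [[0.149, 0.989, 0.002], [0.989, -0.149, 0.0], [0.0, 0.002, -1.0]]
wrist_force: [-0.1, -0.3, -0.8]
gripper_width: 0.059
```

Run:
```python
from h import *
p=snapshot("wrist"); cv2.imwrite("pics/w22.png",p["image"]); print(sense()["position"],sense()["wrist_force"],sense()["gripper_width"])
```

```text
[ 0.46808578  0.10866229 -0.00667613] [-0.44171371 -0.16920609 -0.08028331] 0.057540516875387616
```

View pics/w22.png

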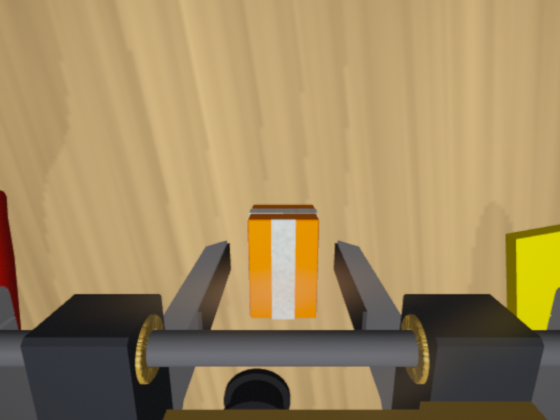

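Request:
carry_out:
  series:
    - [1,0,0,1.5,0,0,0]
    - [1,0,0,0,0,0,0]
    - [1,0,0,0,0,0,0]
    - [1,0,0,0,0,0,0]
    - [1,0,0,0,0,0,0]
    - [1,0,0,0,0,0,0]
  squeeze: 25

```text
t: 38.6
position: [0.4675, 0.1086, -0.0089]
tool_rot: [[0.149, 0.989, 0.0], [0.989, -0.149, -0.0], [-0.0, 0.0, -1.0]]
wrist_force: [-0.5, 0.1, 0.8]
gripper_width: 0.0357
```

Request:
carry_out:
  series:
    - [1,0,0,-5,0,0,0]
    - [1,0,0,-15,0,0,0]
    - [1,0,0,-30,0,0,0]
    - [1,0,0,-35,0,0,0]
    - [1,0,0,0,0,0,0]
    - [1,0,0,0,0,0,0]

```text
t: 39.35
position: [0.4669, 0.1085, 0.0755]
tool_rot: [[0.149, 0.989, -0.001], [0.989, -0.149, -0.0], [-0.0, -0.001, -1.0]]
wrist_force: [-0.2, -0.1, -0.8]
gripper_width: 0.036
```

Run:
```python
from h import *
p=snapshot("wrist"); cv2.imwrite("pics/w23.png",p["image"]); print(sense()["position"],sense()["wrist_force"],sense()["gripper_width"])
plan([(649,58,78,93)],1,step=45)
```

```text
[0.46635278 0.10846368 0.07468156] [-0.66246624 -0.08362309 -1.70322496] 0.035429351602520566
[1, -4.5, 37.6, -0.8, -0.03, 0.01, -2.32]
[1, -6.1, 37.4, -0.7, -0.03, 0.0, -2.31]
[1, -7.6, 37.1, -0.7, -0.03, 0.01, -2.32]
[1, -9.0, 36.8, -0.7, -0.03, 0.0, -2.31]
[1, -10.5, 36.5, -0.7, -0.02, 0.01, -2.32]
-- [649.  58.  78.]
```

View pics/w23.png

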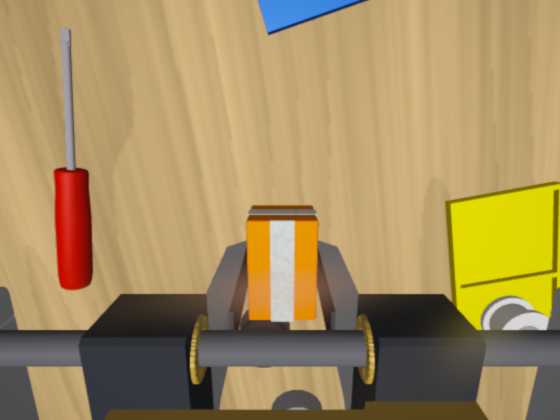

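Request:
carry_out:
  series:
    - [1,-4.5,37.5,-1,0,0,-2.3]
    - [1,-6,37.5,-1,0,0,-2.3]
    - [1,-7.5,37,-1,0,0,-2.3]
    - [1,-9,37,0,0,0,-2.3]
    - [1,-10,36.5,0,0,0,-2.4]
    - [1,0,0,0,0,0,0]
    - [1,0,0,0,0,0,0]
    - [1,0,0,0,0,0,0]

```text
t: 40.4
position: [0.649, 0.0592, 0.0786]
tool_rot: [[-0.053, 0.999, -0.001], [0.999, 0.053, 0.0], [0.0, -0.001, -1.0]]
wrist_force: [0.4, 0.3, -0.8]
gripper_width: 0.0355
```

Run:
```python
from h import *
p=snapshot("wrist"); cv2.imwrite("pics/w24.png",p["image"]); print(sense()["position"],sense()["wrist_force"],sense()["gripper_width"])
plan([(649,59,20,93)],1,step=45)
```

```text
[0.64921633 0.05920141 0.07902426] [-0.40643108  1.07940669 -1.60907522] 0.035528532816746505
[1, -0.1, -0.1, 29.5, -0.02, 0.0, 0.03]
[1, -0.1, -0.1, 29.5, -0.02, 0.0, 0.02]
-- [649.  59.  20.]
```

View pics/w24.png

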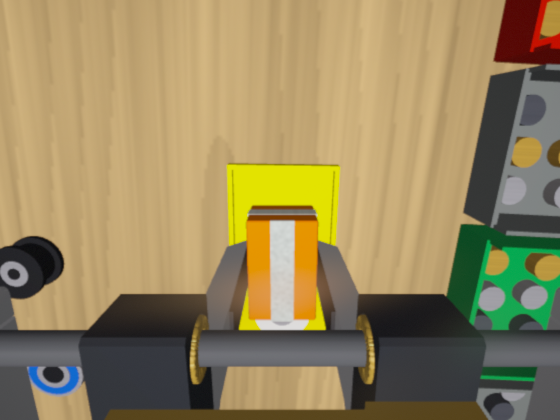

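Request:
carry_out:
  series:
    - [1,0,0,20,0,0,0]
    - [1,0,0,25,0,0,0]
    - [1,0,0,20,0,0,0]
    - [1,0,0,12,0,0,0]
    - [1,0,0,3,0,0,0]
    - [1,0,0,0,0,0,0]
    - [1,0,0,0,0,0,0]

```text
t: 41.32
position: [0.6511, 0.0588, 0.0003]
tool_rot: [[-0.053, 0.999, 0.002], [0.999, 0.053, -0.0], [-0.0, 0.002, -1.0]]
wrist_force: [-0.8, -0.1, -0.5]
gripper_width: 0.0357
```

Request:
carry_out:
  series:
    - [1,0,0,2,0,0,0]
    - [1,0,0,0,0,0,0]

```text
t: 41.58
position: [0.6503, 0.0587, -0.0028]
tool_rot: [[-0.053, 0.999, 0.0], [0.999, 0.053, -0.0], [-0.0, 0.0, -1.0]]
wrist_force: [0.2, 0.0, -1.1]
gripper_width: 0.0357
```

Request:
carry_out:
  series:
    - [1,0,0,1,0,0,0]
    - [1,0,0,0,0,0,0]

```text
t: 41.82
position: [0.6501, 0.0587, -0.0041]
tool_rot: [[-0.053, 0.999, -0.0], [0.999, 0.053, -0.0], [-0.0, -0.0, -1.0]]
wrist_force: [-0.8, -0.0, -1.6]
gripper_width: 0.0357
```

Request:
carry_out:
  series:
    - [1,0,0,1,0,0,0]
    - [1,0,0,0,0,0,0]

```text
t: 42.08
position: [0.6503, 0.0588, -0.0048]
tool_rot: [[-0.053, 0.999, 0.0], [0.999, 0.053, -0.0], [-0.0, 0.0, -1.0]]
wrist_force: [0.1, -0.7, 0.0]
gripper_width: 0.0357
```

Request:
carry_out:
  series:
    - [1,0,0,0.6,0,0,0]
    - [1,0,0,0,0,0,0]

```text
t: 42.32
position: [0.6503, 0.0587, -0.0049]
tool_rot: [[-0.053, 0.999, 0.0], [0.999, 0.053, -0.0], [-0.0, 0.0, -1.0]]
wrist_force: [-1.7, 0.2, 3.5]
gripper_width: 0.0359
```

Request:
carry_out:
  series:
    - [0.0,0,0,0,0,0,0]
    - [0.0,0,0,0,0,0,0]
    - [0.0,0,0,0,0,0,0]
    - [0.0,0,0,-10,0,0,0]
    - [-0.4,0,0,-30,0,0,0]
    - [-0.6,0,0,-40,0,0,0]
    - [-0.6,0,0,-40,0,0,0]
    - [-0.6,0,0,-40,0,0,0]
    - [-0.6,0,0,0,0,0,0]
    - [-0.6,0,0,0,0,0,0]

```text
t: 43.58
position: [0.6498, 0.0587, 0.1539]
tool_rot: [[-0.053, 0.999, -0.001], [0.999, 0.053, -0.0], [-0.0, -0.001, -1.0]]
wrist_force: [-0.3, 0.2, -1.1]
gripper_width: 0.0754
```

Run:
```python
from h import *
p=snapshot("wrist"); cv2.imwrite("pics/w25.png",p["image"]); print(sense()["position"],sense()["wrist_force"])
p=snapshot("scene"); cv2.imwrite("pics/s25.png",p["image"])
```

```text
[0.64930388 0.05872069 0.15268121] [ 0.3119115  0.6079541 -0.2949903]
```

View pics/w25.png

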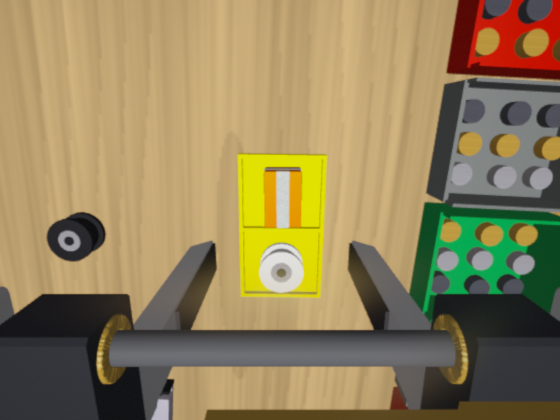

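View pics/s25.png

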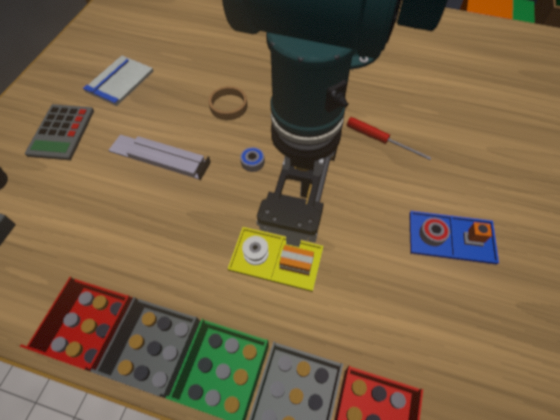

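Run:
```python
import h; from h import *
old=h.prism
def lift(kind,x,y,a):
    out=old(kind,x,y,a)
    if kind in("carton","white_pulley","red_bearing"):
        out=[V+np.array([0,0,.004]) for V in out]
    if kind=="stop": out=[V-np.array([0,0,.001]) for V in out]
    return out
h.prism=lift
for n in ("wrist","scene"):
    p=snapshot(n)
    for o,i in {"carton":(.65,.058,.05),"white_pulley":(.653,-.021,0),"red_bearing":(.514,.293,0),"stop":(.503,.367,.16),"black_pulley":(.435,.002,0),"blue_bearing":(.449,-.099,0)}.items():
        for r in nets.regions_of(p,o)[:1]:
            q,f,a=fit(p,o,i,r["pixels"]); print(n,o,round(r['conf'],2),np.round(q,1),round(f,1),a)
```

```text
wrist carton 0.65 [650.1  58.3   2.1] 6.1 2292
wrist white_pulley 0.98 [652.6 -20.3   0.7] 3.1 1801
wrist red_bearing 0.3 [514. 293.   0.] 582.4 633
wrist black_pulley 0.93 [434.5   2.    3.4] 7.5 2199
scene white_pulley 0.78 [651.3 -20.7   1.6] 3.3 609
scene red_bearing 0.98 [511.7 293.2   2.3] 2.5 704
scene stop 0.67 [506.4 365.5   9. ] 41.8 522
scene black_pulley 0.26 [-318.3  133.7  330.7] 608.9 660
scene blue_bearing 0.92 [449.  -99.9   4.4] 4.3 530
```

All four fits match parts standing flat at tray-floor height, and the black pulley and blue bearing haven't moved. I'm handing the job in.

Run:
```python
from rig import *
print(workorder.job_done(), sense()["t"])
```

```text
the job is handed in; nothing more can be done
the job is handed in; nothing more can be done
```

I made up both orders and handed the job in at about 44 s, with the gripper clear of everything. I slid the stop to the open end of the rail and lifted it out there.

| Tray | Part | Pocket |
|---|---|---|
| Blue | Stop | +y |
| Blue | Red-sealed bearing | −y |
| Yellow | White pulley | −y |
| Yellow | Orange carton | +y |

**What went wrong:** my first try at the red bearing closed above it and missed. The fingertips appeared to be about 20 mm short of the reported TCP. The bearing did not move, and I allowed for the offset after that. The stop had already been gripped before I knew this, so its grip was shallower than planned, but it held.

**Last checks:**
- **Ordered parts:** the pulley, carton and red bearing fit the pictures well as standing flat on the tray floor, well inside their pockets. The stop fits less well (residual 42 over 522 pixels) but looks upright in its pocket.
- **Parts to leave:** the black pulley in the wrist view and the blue bearing in the scene view are where they started, to within a few mm.
- **Bad fits:** two last-check fits were no use and I ignored them: a low-confidence match for the red bearing in the wrist view and one for the black pulley in the scene view. The other camera showed each part clearly.
- **Forces:** the wrist forces reported at the end of each move stayed below about 7 N.

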